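# Isolate the relay and raise the dust-case sash to its index

### The arm

A 6-joint arm with a two-finger parallel gripper is mounted at the origin on the work surface. World frame = base frame: x ahead of the robot, y to its left, z up, the work surface at z = 0. Lengths are in m, angles in rad, forces in N, time in s.
With the tool pointing down it reaches from about 0.3 to 0.775 m from the base axis. Payload 14.6 kg.
Tool frame: the origin (TCP) lies at the very end of the fingers, on their centre line; the grasp point (between the pads) lies 19 mm behind it; y points along the fingers, z is the direction in which the jaws open and shut, and the axes are right-handed (so a half turn about y gives the same grasp; the last joint's range is limited). The gripper opens to 94 mm and grips with 3 to 60 N. Pads are 16 mm wide; open, the fingers measure 119 mm over their backs; the gripper's body (75 mm by 177 mm) begins 78 mm behind the grasp point.
Start: joints at [-0.067, 0.3, 1.521, -0, 1.321, -0.067], TCP at [0.55, -0, 0.205] pointing down, gripper open.
Joint ranges: [-3.03, 3.03], [-0.79, 2.21], [0.23, 2.52], [-1.04, 4.18], [0, 3.07], [-2.55, 2.55]. Speed limits (rad/s): [2.22, 2.22, 2.57, 3.14, 3.14, 3.14].

### API

Orientations are given as [roll, pitch, yaw] about the fixed x, y, z axes, in that order (R = Rz(yaw) Ry(pitch) Rx(roll)).
In Python, from station import get_obs, camera, job gives the robot as it stands.
- The arm moves only by the tool step_arm, never from a script. Its argument "targets" is a list of rows, each a list of 6 numbers: the shift along the tool's x, y, z in mm, then the turn, a rotation vector about the tool's x, y, z in degrees. In form: [[dx, dy, dz, rx, ry, rz], ...]. A call has 1 to 12 rows; each row shifts and turns the commanded pose from where the row before left it, along the tool's axes as they then stand; what a row does not reach is not made up. A row lasts 1/8 s, in which the tool goes at most 62.5 mm and 10.7 degrees, less where a joint would pass 70% of its speed; a pose out of reach is approached as far as the arm can. A call is refused whole if a number of a shift passes 62.5 or a number of a turn 10.7, either way. A call with a gripper value outside its range is refused whole. "gripper" is the opening, from -1 (shut) to 1 (fully open), set as the call begins (left out, the last holds). The fingers move at their own pace and stop on an object; "squeeze" is the grip in N (left out, the last holds). Time passes only in rows, so rows that do not move let the fingers close. It gives the time, the measured TCP pose, the force and the opening at its end, in the units of the state.
- get_obs(): the state, without advancing time (a new reading comes with each control period).
- camera(name): name is "scene" or "side" or "wrist"; returns a dict with "pixels" (400x640x3 uint8, red, green, blue), "intrinsics" (3x3 intrinsics, pixels), "k1" (the pictures are not rectified: a ray, as slopes to the right and down, at radius r is drawn at 1 + k1 r^2 times it, then the intrinsics apply), "R" (3x3) and "t" (3): a world point X has camera coordinates R X + t; the wrist camera has in their place "tool_from_camera" (4x4, takes a point from camera to tool coordinates, whose origin is the TCP and whose axes are the tool frame's). Camera axes: x right, y down, z forward; pixel columns grow to the right and rows downward; lengths in m; the calibration is good to about 2 mm. A picture is of the moment at which its call begins: read the wrist's pose just before it. There is no depth.
- job.hand_in(): hands the job in, once; it reports no verdict.
The state is a dict: "time_s": time; "qpos": joint angles; "joint_vel": joint speeds; "tau": joint torques, N m; "ee_pos": TCP position; "eef_rot": TCP orientation; "force": force on the tool from outside, world axes, zero at the start; "moment": the same for the moment, N m; "grip_width": finger opening in m.
Only numpy, scipy, OpenCV 4.12 (cv2) and the standard library are available. Lean on these libraries where they do the work, as an engineer would, in place of code of your own. Each camera call takes 0.05 s, during which the arm holds its last target.

### The job

Open up the glazed dust case on the test desk for work on the relay inside: push the chrome lever key fully over, away from you, to cut the test battery, and only then push the sliding front sash up from beneath its lip until the lip is level with the brass index on the jamb, and leave it standing there. Push only, without gripping the lip between the fingers, and leave the loose parts on the desk where they lie.

Things in the scene. Friction and masses are not known exactly. Their poses are not given: they have to be found in the camera images.
- sash (a joint): upward travel of the glazed front sash, m: 0 = closed, 0.205 = top stop. The sash is 284 mm wide and 230 mm high, slides straight up between two wooden jambs and is counterweighted: it needs about 2.5 to 5 N to push up and stays wherever it is left. It starts closed or up to 40 mm open
- lip (a point): middle of the front edge of the sash's lip, at half its thickness; moves with the sash. The lip is a level wooden ledge, steel plate beneath, 250 mm wide and 20 mm thick (10 mm above and below this point); it stands out 36 mm from the sash, 32 mm from the plinth and jambs. The space below it is open down to the desk. x points into the case, y to the left along the lip, z up
- case: the dust case: wooden plinth 240 x 360 x 115 mm high (foot 250 x 372 x 12 mm), glazed box to 360 mm, two front jambs 36 mm wide to 488 mm with brass pulleys on top. Fixed. Origin at the centre of its underside on the desk; x points from front to back (front of plinth and jambs at x = -120 mm), y to the left seen from the robot, z up
- index_blade (a point): the working-height mark: point of the brass index blade (4 mm thick, this point at half its thickness) clamped on the front of the left jamb (+y of the case), 27 mm in front of it, pointing in at the end of the lip, 10 mm from it. Fixed, 235 to 320 mm above the desk. The lip is level with the index when lip is at the same height as this point
- key_box: grey steel box 110 x 75 x 52 mm high, with a 3 mm slotted plate on top (top at 55 mm) and one chrome lever key; fixed on the desk in front of the case, at its left or its right corner. Origin at the centre of its underside; x points away from the operator (direction in which the key is thrown), z up
- key (a joint): angle of the lever key, rad: 0 = leaning 0.42 rad towards the operator (battery on), 0.84 = fully over, leaning 0.42 rad away (battery off). It turns about the box's y axis at 45 mm above the desk, takes about 1 N at its tip and stays where it is left
- key_tip (a point): end of the chrome lever, 56 mm from its pivot (round, 7 mm thick, 12 mm thick over its last 25 mm); turns with the lever, about 96 mm above the desk at both ends of its throw; the box top is at 55 mm
- terminal_block: black bakelite block 110 x 75 x 36 mm with six brass terminals (top at 53 mm), no lever; fixed, at the case's other front corner. Origin at the centre of its underside
- plug: loose brass plug body, 88 x 18 x 18 mm, lying in front of the case; leave alone. Origin on its underside, its length along x
- receiver_cup: loose black bakelite receiver cup, 64 mm across, 40 mm high; leave alone. Origin at the centre of its underside
- resistor_tube: loose white ceramic resistor tube on steel feet, 70 x 30 x 28 mm; leave alone. Origin at the centre of its underside, its length along x
- relay_yoke: loose steel relay yoke with core, 75 x 30 x 39 mm high; leave alone. Origin at the centre of its underside, its length along x
- screwdriver: loose screwdriver, 170 mm long, lying beside the case; leave alone. Origin on its underside, its length along x
- coil_bobbin: loose coil bobbin, 40 mm across, 34 mm high, standing beside the case; leave alone. Origin at the centre of its underside

How it is judged:
On the way, in this order (a step that is already met when the one before it is completed fails the run):
1. the lever key is thrown over, away from the operator (beyond 0.70 of 0.84 rad) (value of joint key above 0.7 rad), for 0.2 s.
2. the sash is pushed up until its lip is level with the index, within 9 mm (z of lip in the frame of index_blade between -0.009 and 0.009 m), for 0.2 s.
At the end, for the whole second after the job is handed in: The key is over beyond 0.70 rad, the sash stands still with the middle of its lip's edge within 9 mm of the index's height, and every loose part is within 20 mm of where it lay (all of step 2 and value of joint key above 0.7 rad and velocity of joint sash between -0.004 and 0.004 m/s and distance of each of plug, receiver_cup, resistor_tube, relay_yoke, screwdriver, coil_bobbin from where it was at the start of the episode below 0.02 m); the robot touches nothing.
It fails at once if the sash is raised more than 12 mm before the key is thrown (distance of lip from where it was at the start of the episode above 0.012 m and value of joint key below 0.7 rad).
It fails at once if the lip is taken between the fingers (grasp point within the lip) (x of the grasp point in the frame of lip between 0 and 0.036 m and y of the grasp point in the frame of lip between -0.125 and 0.125 m and z of the grasp point in the frame of lip between -0.008 and 0.008 m).
It fails at once if a loose part is lifted, carried or knocked more than 20 mm from where it lay (distance of any of plug, receiver_cup, resistor_tube, relay_yoke, screwdriver, coil_bobbin from where it was at the start of the episode above 0.02 m).
It also fails if it takes over 45 s, if anything falls off the work surface, if the arm or the gripper's body presses on something with over 40 N, if the wrist force passes 120 N, or if a joint passes its speed limit or range.

## Working session

There is one attempt and no reset: what is moved stays moved. The work goes in short steps, Python scripts to look and compute and a tool call to move; the robot and the scene stay as the last step left them, time stands still between calls to the robot, and variables do not carry over. Pictures are saved under pics/ and viewed, and the job is handed in when it is done.

Besides the shell and the picture viewer there is one more tool, called by a JSON object that holds its "method" and its "body", one argument or row to a line. step_arm: Moves the arm, as the interface text tells. Its arguments: {"type":"object","properties":{"targets":{"type":"array","items":{"type":"array","items":{"type":"number"}}},"gripper":{"type":"number"},"squeeze":{"type":"number"}},"required":["targets"]}

```bash
mkdir -p pics; ls; cat > h.py <<'E'
import numpy as np, cv2
from station import get_obs, camera, job
from scipy.spatial.transform import Rotation as Ro
E
python3 - <<'E'
from h import *
o=get_obs(); print({k:np.round(v,3) for k,v in o.items()})
import pickle
for n in ['scene','side','wrist']:
    c=camera(n); pickle.dump((o,c),open(f'{n}0.pkl','wb'))
    cv2.imwrite(f'pics/{n}0.png',cv2.cvtColor(c['pixels'],cv2.COLOR_RGB2BGR))
    print(n,{k:np.round(v,3).tolist() for k,v in c.items() if k!='pixels'})
E
```

```text
pics
{'time_s': np.float64(0.0), 'qpos': array([-0.067,  0.3  ,  1.522,  0.   ,  1.321, -0.067]), 'joint_vel': array([ 0.   , -0.002,  0.001, -0.001, -0.   ,  0.001]), 'tau': array([-2.0000e-03, -5.3181e+01, -3.5274e+01,  7.1000e-02,  2.4000e-02,
       -0.0000e+00]), 'ee_pos': array([0.55 , 0.   , 0.205]), 'eef_rot': array([-1.572,  0.   , -1.571]), 'force': array([ 0.844,  0.333, -0.357]), 'moment': array([-0.006,  0.012, -0.034]), 'grip_width': np.float64(0.094)}
scene {'intrinsics': [[364.452, 0.0, 311.854], [0.0, 364.452, 194.289], [0.0, 0.0, 1.0]], 'k1': -0.018, 'R': [[-0.945, -0.328, 0.005], [-0.252, 0.716, -0.651], [0.21, -0.616, -0.759]], 't': [0.536, 0.288, 0.925]}
side {'intrinsics': [[499.483, 0.0, 324.887], [0.0, 499.483, 199.541], [0.0, 0.0, 1.0]], 'k1': -0.115, 'R': [[0.998, -0.069, 0.008], [-0.031, -0.555, -0.831], [0.062, 0.829, -0.556]], 't': [-0.593, 0.194, 1.369]}
wrist {'intrinsics': [[346.08, 0.0, 313.82], [0.0, 346.08, 201.621], [0.0, 0.0, 1.0]], 'k1': -0.045, 'tool_from_camera': [[0.0, 0.972, 0.236, -0.068], [0.001, -0.236, 0.972, -0.18], [1.0, -0.0, -0.001, -0.001], [0.0, 0.0, 0.0, 1.0]]}
```

View pics/scene0.png

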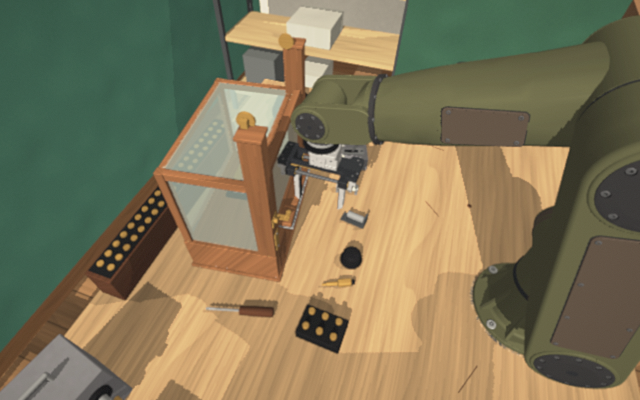

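View pics/side0.png

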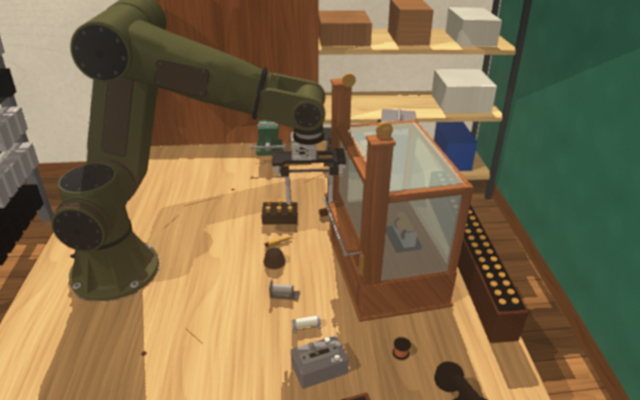

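View pics/wrist0.png

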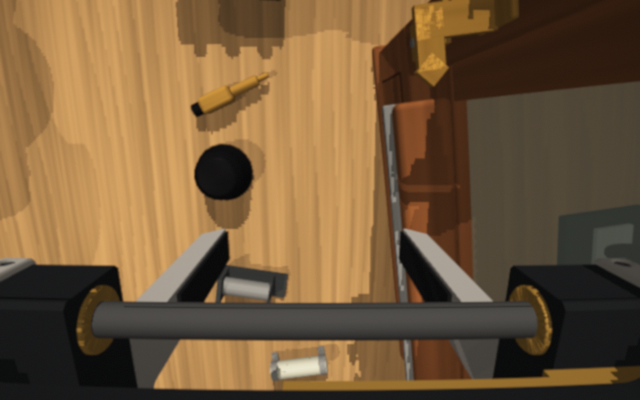

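```bash
cat >> h.py <<'E'
import pickle
def crop(c,x0,y0,x1,y1,name,f=None):
    im=cv2.cvtColor(c['pixels'],cv2.COLOR_RGB2BGR)[y0:y1,x0:x1]
    f=f or min(800/(x1-x0),600/(y1-y0)); f=int(f)
    im=cv2.resize(im,None,fx=f,fy=f,interpolation=cv2.INTER_CUBIC)
    for x in range((x0//20+1)*20,x1,20):
        cv2.line(im,((x-x0)*f,0),((x-x0)*f,6),(0,0,255),1); cv2.putText(im,str(x),((x-x0)*f-12,16),0,.35,(0,0,255),1)
    for y in range((y0//20+1)*20,y1,20):
        cv2.line(im,(0,(y-y0)*f),(6,(y-y0)*f),(0,0,255),1); cv2.putText(im,str(y),(8,(y-y0)*f+4),0,.35,(0,0,255),1)
    cv2.imwrite(f'pics/{name}.png',im)
def campose(c,o=None):
    if 'R' in c: return np.array(c['R']),np.array(c['t'])
    T=np.eye(4);T[:3,:3]=Ro.from_euler('xyz',o['eef_rot']).as_matrix();T[:3,3]=o['ee_pos']
    M=np.linalg.inv(T@np.array(c['tool_from_camera'])); return M[:3,:3],M[:3,3]
def proj(c,X,o=None):
    R,t=campose(c,o); p=np.atleast_2d(X)@R.T+t; s=p[:,:2]/p[:,2:]
    s=s*(1+c['k1']*(s**2).sum(1,keepdims=True)); K=np.array(c['intrinsics'])
    return s*[K[0,0],K[1,1]]+K[:2,2]
def ray(c,uv,o=None):
    R,t=campose(c,o); K=np.array(c['intrinsics']); d=(np.array(uv,float)-K[:2,2])/[K[0,0],K[1,1]]
    s=d.copy()
    for _ in range(20): s=d/(1+c['k1']*(s@s))
    v=R.T@np.array([s[0],s[1],1]); return -R.T@t, v/np.linalg.norm(v)
def onz(c,uv,z,o=None):
    C,v=ray(c,uv,o); return C+v*(z-C[2])/v[2]
def tri(*rs):
    A=0;b=0
    for C,v in rs:
        P=np.eye(3)-np.outer(v,v); A=A+P; b=b+P@C
    X=np.linalg.solve(A,b); return X,[np.linalg.norm((np.eye(3)-np.outer(v,v))@(X-C)) for C,v in rs]
E
python3 - <<'E'
from h import *
L=lambda n:pickle.load(open(n+'0.pkl','rb'))
o,c=L('side'); crop(c,280,320,430,400,'s_key'); crop(c,310,60,480,320,'s_case',3)
crop(c,310,190,410,290,'s_lip')
o,c=L('scene'); crop(c,150,30,350,290,'c_case',3); crop(c,240,130,370,300,'c_lip')
o,c=L('wrist'); crop(c,360,0,640,140,'w_ind')
E
```

```text
(no output)
```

View pics/s_key.png

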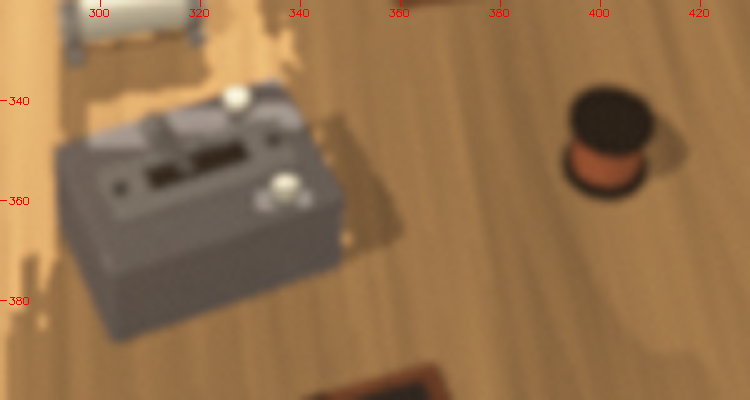

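View pics/s_case.png

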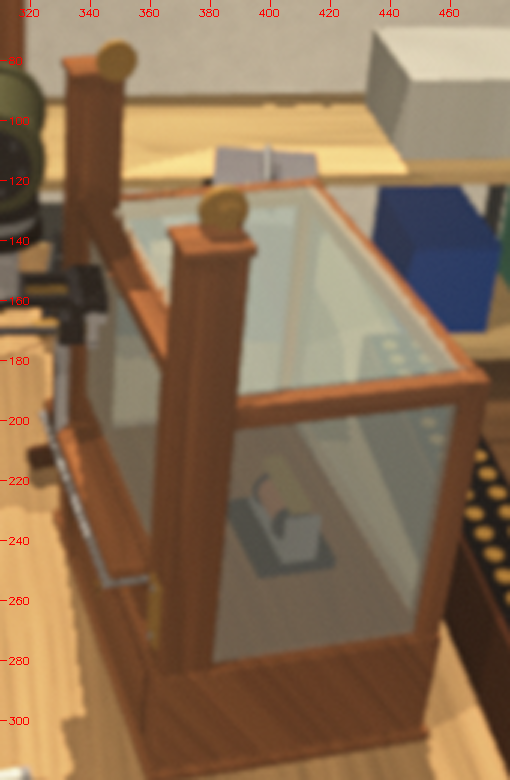

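View pics/s_lip.png

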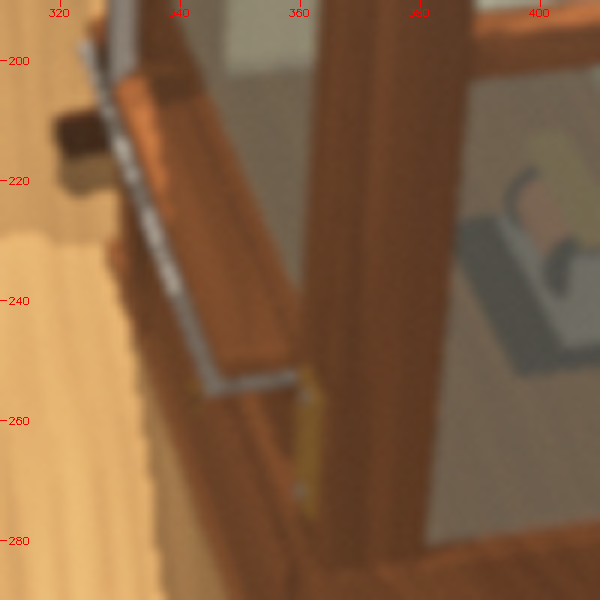

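View pics/c_lip.png

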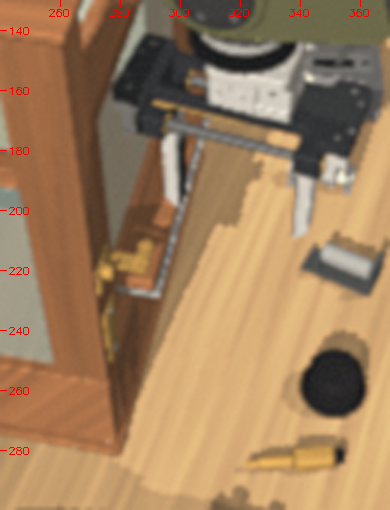

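View pics/c_case.png

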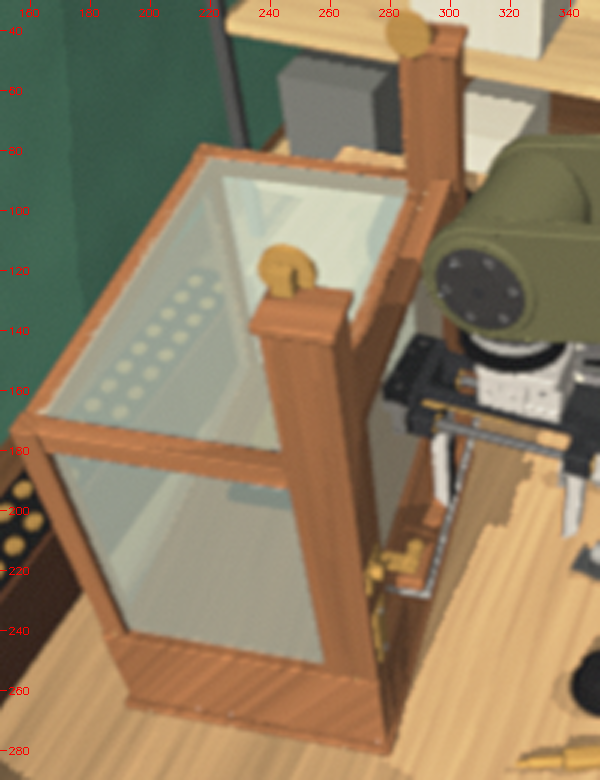

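View pics/w_ind.png

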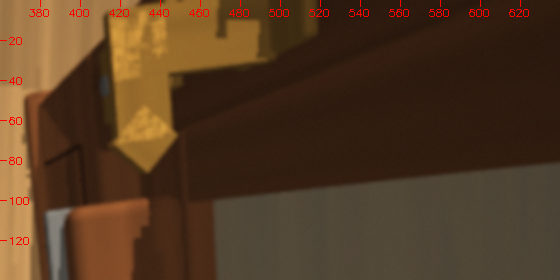

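```bash
python3 - <<'E'
from h import *
from scipy.optimize import least_squares
L=lambda n:pickle.load(open(n+'0.pkl','rb'))
D={n:L(n) for n in ['scene','side','wrist']}
obs=[('side',(-.125,-.186,0),(360,318)),('side',(.125,-.186,0),(452,306)),('scene',(-.125,.186,0),(280.5,281)),('scene',(.125,.186,0),(193,266)),
('scene',(.12,.18,.36),(155,170)),('scene',(.12,-.18,.36),(217.7,78.3)),('side',(.12,-.18,.36),(472.3,185))]
def tf(p,X): 
    X=np.array(X,float); c,s=np.cos(p[2]),np.sin(p[2]); return np.array([p[0]+c*X[0]-s*X[1],p[1]+s*X[0]+c*X[1],X[2]])
def pr(n,X): o,c=D[n]; return proj(c,X,o)[0]
def res(p): return np.concatenate([pr(n,tf(p,X))-uv for n,X,uv in obs])
r=least_squares(res,[.75,0,0],loss='soft_l1'); p=r.x; print(p,np.round(res(p).reshape(-1,2),1))
R=lambda n,uv: ray(D[n][1],uv,D[n][0])
X,e=tri(R('wrist',(434,86)),R('scene',(290,210)));print('index',X,e)
def inv(p,X): c,s=np.cos(p[2]),np.sin(p[2]); d=np.array(X)-[p[0],p[1],0]; return np.array([c*d[0]+s*d[1],-s*d[0]+c*d[1],d[2]])
print('index in case',inv(p,X))
X,e=tri(R('wrist',(382.5,105)),R('scene',(291.7,229.3)));print('lip fl',X,e,inv(p,X))
# lip height by fitting z along front vertical line at x=-.152,y=±.125
for n,y,uv in [('wrist',.125,(382.5,105)),('scene',.125,(291.7,229.3)),('side',-.125,(345.8,255.5))]:
    q=least_squares(lambda z: pr(n,tf(p,(-.152,y,z[0])))-uv,[.15]); print(n,q.x,q.fun)
for n,y,uv in [('wrist',.135,(434,86)),('scene',.135,(290,210))]:
    q=least_squares(lambda z: pr(n,tf(p,(-.147,y,z[0])))-uv,[.25]); print('idx',n,q.x,q.fun)
np.save('case.npy',p)
# key box corners top z .052
for uv in [(291,349),(336,337),(348,361),(303,374)]: print('kb top',onz(D['side'][1],uv,.052))
for uv in [(303,388),(348,373)]: print('kb bot',onz(D['side'][1],uv,.0))
for uv in [(327,339),(337,357)]: print('ball .096/.06',onz(D['side'][1],uv,.096),onz(D['side'][1],uv,.06))
E
```

```text
[ 0.75564056 -0.02982198  0.14581222] [[-2.4  4.7]
 [-0.4  0.7]
 [ 1.1  1.1]
 [ 0.   0.1]
 [-2.   3.8]
 [-1.  -1.4]
 [ 1.5  1.9]]
index [0.59326358 0.07947343 0.24761991] [np.float64(0.0008977754649538692), np.float64(0.0008977754649538509)]
index in case [-0.14477368  0.13172833  0.24761991]
lip fl [0.59161823 0.07542282 0.16714182] [np.float64(0.0014385642676800832), np.float64(0.0014385642676800375)] [-0.14699011  0.12795977  0.16714182]
wrist [0.18558745] [0.56529187 5.15752368]
scene [0.16567522] [ 2.90133586 -0.15554811]
side [0.1702313] [-2.83351356 -0.10835895]
idx wrist [0.25390678] [-3.55968208 -9.99092714]
idx scene [0.25165174] [ 0.2112918  -0.01370636]
kb top [ 0.49573621 -0.34639825  0.052     ]
kb top [ 0.59721933 -0.31830797  0.052     ]
kb top [ 0.61716947 -0.38644632  0.052     ]
kb top [ 0.51971566 -0.41412416  0.052     ]
kb bot [ 0.51881759 -0.41195844  0.        ]
kb bot [ 0.61989231 -0.37889161  0.        ]
ball .096/.06 [ 0.5734185  -0.36023306  0.096     ] [ 0.57602572 -0.32962305  0.06      ]
ball .096/.06 [ 0.59046729 -0.40906917  0.096     ] [ 0.59381256 -0.38057328  0.06      ]
```

{"method": "step_arm", "body": {
  "targets": [
    [0,-30,-15,0,0,0],
    [10,-30,-15,0,0,0],
    [40,-10,-10,0,0,0],
    [45,0,-10,0,0,0],
    [45,0,0,0,0,0],
    [45,0,0,0,0,0],
    [45,0,0,0,0,0],
    [40,0,0,0,0,0],
    [0,0,0,0,0,0],
    [0,0,0,0,0,0]
  ]
}}

```text
time_s: 1.4
ee_pos: [0.5, -0.2695, 0.2752]
eef_rot: [-1.571, 0.0, -1.571]
force: [0.5, 0.4, 0.4]
grip_width: 0.094
```

```bash
cat >> h.py <<'E'
def snap(n,tag):
    o=get_obs(); c=camera(n); pickle.dump((o,c),open(tag+'.pkl','wb'))
    cv2.imwrite(f'pics/{tag}.png',cv2.cvtColor(c['pixels'],cv2.COLOR_RGB2BGR)); return o,c
E
python3 - <<'E'
from h import *
o,c=snap('wrist','w1'); print(o['time_s'],o['ee_pos'],o['eef_rot'],np.round(o['force'],1))
snap('side','s1')
E
```

```text
1.4 [ 0.4999596  -0.26949245  0.27521513] [-1.57116441e+00  4.72490309e-04 -1.57080589e+00] [0.5 0.4 0.4]
```

View pics/w1.png

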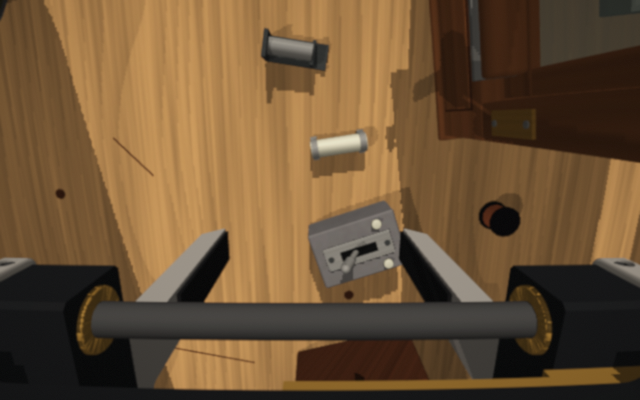

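View pics/s1.png

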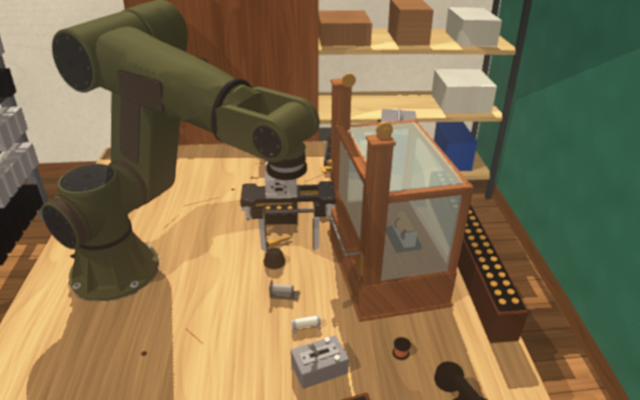

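```bash
python3 - <<'E'
from h import *
o,c=pickle.load(open('w1.pkl','rb')); crop(c,295,190,415,300,'w1c',6)
o,c=pickle.load(open('s1.pkl','rb')); crop(c,280,325,360,390,'s1c',8)
o,c=pickle.load(open('w1.pkl','rb')); crop(c,400,0,640,180,'w1d',3)
E
```

```text
(no output)
```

View pics/w1c.png

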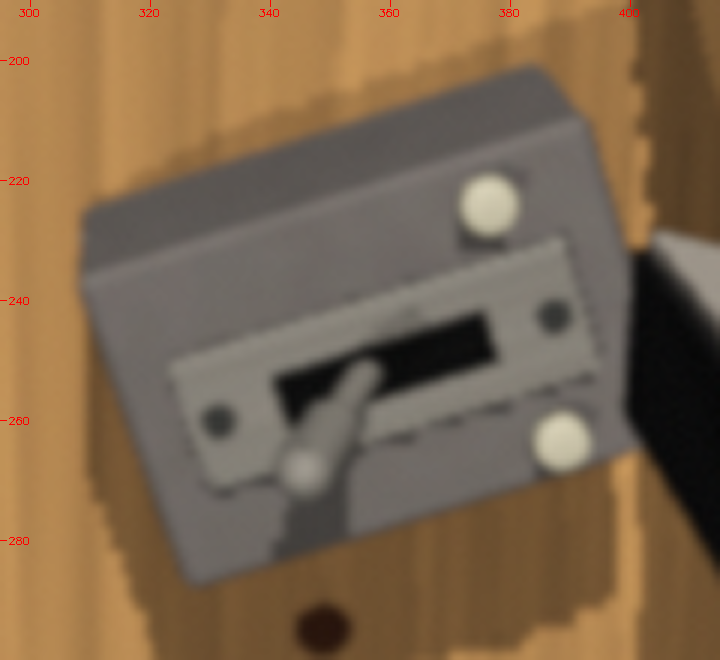

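View pics/s1c.png

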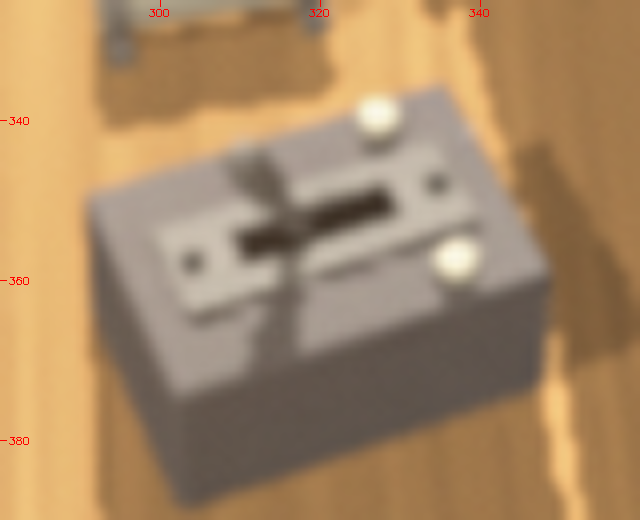

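View pics/w1d.png

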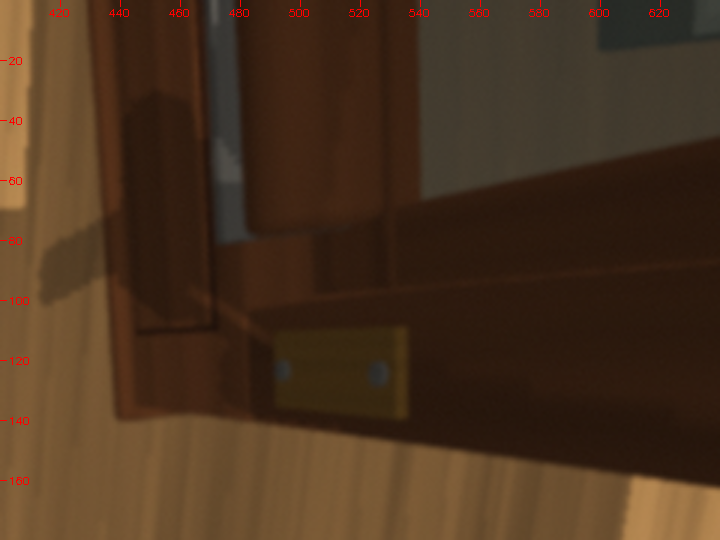

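```bash
python3 - <<'E'
from h import *
from scipy.optimize import least_squares
ow,cw=pickle.load(open('w1.pkl','rb'));_,cs=pickle.load(open('s1.pkl','rb'));_,cc=pickle.load(open('scene0.pkl','rb'))
ow0,cw0=pickle.load(open('wrist0.pkl','rb'))
X,e=tri(ray(cw,(346,267.5),ow),ray(cs,(310.5,343.5)));print('tip',X,e, onz(cw,(346,267.5),.096,ow))
obs=[(cw,ow,(-.055,.0375,.052),(309,236)),(cw,ow,(.055,.0375,.052),(393,210)),(cw,ow,(.055,-.0375,.052),(401.5,265)),(cw,ow,(-.055,-.0375,.052),(327,287)),
(cs,None,(-.055,.0375,.052),(291,350)),(cs,None,(.055,.0375,.052),(335.5,336)),(cs,None,(.055,-.0375,.052),(348.5,360)),(cs,None,(-.055,-.0375,.052),(302.5,374)),(cs,None,(-.055,-.0375,0),(303.5,388))]
def tf(p,X): 
    X=np.array(X,float); c,s=np.cos(p[2]),np.sin(p[2]); return np.array([p[0]+c*X[0]-s*X[1],p[1]+s*X[0]+c*X[1],X[2]])
def inv(p,X): c,s=np.cos(p[2]),np.sin(p[2]); d=np.array(X)-[p[0],p[1],0]; return np.array([c*d[0]+s*d[1],-s*d[0]+c*d[1],d[2]])
res=lambda p:np.concatenate([proj(c,tf(p,Y),o)[0]-uv for c,o,Y,uv in obs])
r=least_squares(res,[.557,-.366,.27]); print('keybox',r.x,np.round(res(r.x).reshape(-1,2),1)); print('tip in box',inv(r.x,X))
# case refit with wrist lines
_,cs0=pickle.load(open('side0.pkl','rb'))
obs2=[(cs,None,(-.125,-.186,0),(360,318)),(cs,None,(.125,-.186,0),(452,306)),(cc,None,(-.125,.186,0),(280.5,281)),(cc,None,(.125,.186,0),(193,266)),
(cc,None,(.12,.18,.36),(155,170)),(cc,None,(.12,-.18,.36),(217.7,78.3)),(cs,None,(.12,-.18,.36),(472.3,185)),
(cw,ow,(-.125,-.186,0.006),(439,139))]
# unknown: case pose, lip z, index z
def res2(p):
    a=[proj(c,tf(p,Y),o)[0]-uv for c,o,Y,uv in obs2]
    z=p[3]
    a.append((proj(cw,tf(p,(-.152,-.125,z-.01)),ow)[0]-(472,81)))
    a.append((proj(cw0,tf(p,(-.152,.125,z-.01)),ow0)[0]-(382,105)))
    a.append((proj(cc,tf(p,(-.152,.125,z-.01)))[0]-(291.7,229.3)))
    a.append((proj(cs,tf(p,(-.152,-.125,z-.01)))[0]-(345.8,255.5)))
    zi=p[4]
    a.append((proj(cw0,tf(p,(-.147,.135,zi)),ow0)[0]-(434,86)))
    a.append((proj(cc,tf(p,(-.147,.135,zi)))[0]-(290,210)))
    return np.concatenate(a)
r2=least_squares(res2,[.7556,-.03,.146,.17,.25],loss='soft_l1');p=r2.x;print('case',p);print(np.round(res2(p).reshape(-1,2),1))
print('lip mid',tf(p,(-.152,0,p[3])), 'ends',tf(p,(-.152,-.125,0)),tf(p,(-.152,.125,0)))
E
```

```text
tip [ 0.53646633 -0.36688678  0.09169284] [np.float64(0.0015089282207202727), np.float64(0.001508928220720015)] [ 0.53452512 -0.36496094  0.096     ]
keybox [ 0.55429501 -0.36247467  0.30417836] [[-1.6  0.1]
 [ 1.2  0.1]
 [ 7.3 -0. ]
 [-1.7  2. ]
 [-2.4 -2.1]
 [-0.5 -1.7]
 [-0.3 -0.8]
 [-2.7  0.4]
 [-3.1  1.2]]
tip in box [-0.0183317   0.00113029  0.09169284]
case [ 0.7576376  -0.02855869  0.140939    0.17846012  0.24957015]
[[ -2.1   4.1]
 [ -0.    0.5]
 [ -0.1   1.4]
 [ -1.1   0. ]
 [ -3.5   3.7]
 [ -1.5  -1.4]
 [  2.    1.7]
 [  0.2   1.9]
 [  0.2   1.3]
 [ -0.1   2.2]
 [  1.6  -0.4]
 [ -2.4  -0.1]
 [ -0.2 -14.4]
 [ -1.2   1. ]]
lip mid [ 0.60714475 -0.04991057  0.17846012] ends [ 0.62470386 -0.17367113  0.        ] [0.58958564 0.07385    0.        ]
```

{"method": "step_arm", "body": {
  "targets": [
    [10,0,0,0,-7.7,0],
    [30,0,-10,0,-7.7,0],
    [35,0,-12,0,0,0],
    [30,0,-12,0,0,0],
    [0,45,0,0,0,0],
    [0,45,0,0,0,0],
    [0,0,0,0,0,0],
    [0,0,0,0,0,0]
  ],
  "gripper": -1
}}

```text
time_s: 2.5
ee_pos: [0.4891, -0.3801, 0.1878]
eef_rot: [-1.569, -0.002, -1.301]
force: [-0.1, 0.2, -0.6]
grip_width: 0.0174
```

```bash
python3 - <<'E'
from h import *
o,c=snap('wrist','w2'); print(o['time_s'],o['ee_pos'],o['eef_rot'],np.round(o['force'],1),o['grip_width'])
o,c=snap('side','s2'); crop(c,250,270,370,390,'s2c',5)
E
```

```text
2.5 [ 0.48906053 -0.38007232  0.18778779] [-1.56933713 -0.00218076 -1.30125207] [-0.1  0.2 -0.6] 0.017432561265600232
```

View pics/w2.png

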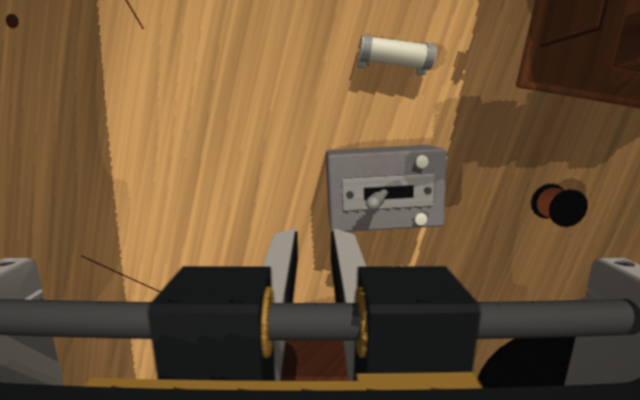

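View pics/s2c.png

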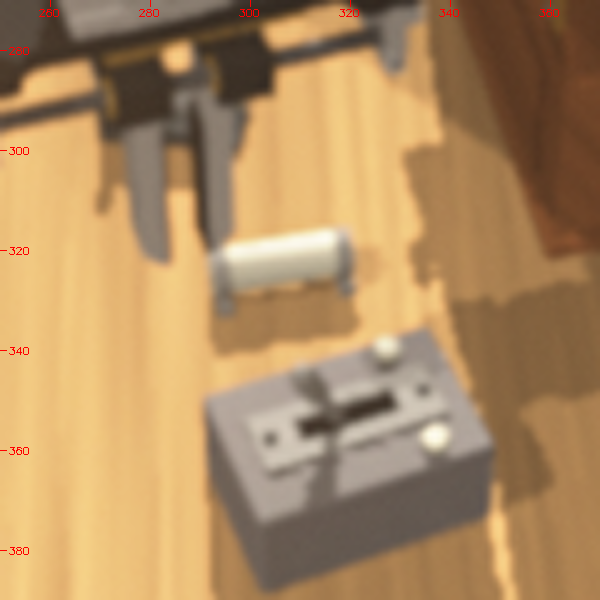

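```bash
python3 - <<'E'
from h import *
o,c=pickle.load(open('w2.pkl','rb')); crop(c,310,130,460,240,'w2c',5)
R=Ro.from_euler('xyz',o['eef_rot']).as_matrix()
_,cs=pickle.load(open('s1.pkl','rb'));ow,cw=pickle.load(open('w1.pkl','rb'))
X,e=tri(ray(c,(374,201.5),o),ray(cw,(346,267.5),ow),ray(cs,(310.5,343.5)));print(X,e)
print('tool delta mm',1000*R.T@(X-o['ee_pos']))
for uv in [(328,151.5),(442,147.5)]: print(1000*R.T@(onz(c,uv,.052,o)-o['ee_pos']))
E
```

```text
[ 0.5360949  -0.36673541  0.09136102] [np.float64(0.0008157973927765118), np.float64(0.001157365566114253), np.float64(0.0018964275106368813)]
tool delta mm [-0.54074679 96.49705122 48.74683585]
[-38.09265832 135.72181702  11.39804985]
[-41.952556   135.86478495 115.14363545]
```

View pics/w2c.png

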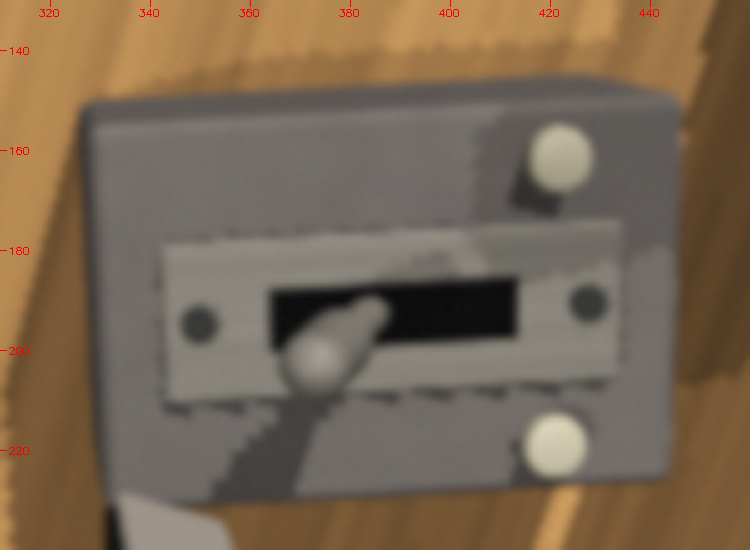

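{"method": "step_arm", "body": {
  "targets": [
    [0,30,0,0,-2,0],
    [0,40,0,0,0,0],
    [0,34,0,0,0,0],
    [0,0,0,0,0,0],
    [0,0,10,0,0,0],
    [0,0,10,0,0,0],
    [0,0,0,0,0,0]
  ]
}}

```text
time_s: 3.48
ee_pos: [0.5085, -0.3739, 0.0824]
eef_rot: [-1.57, -0.001, -1.266]
force: [-0.1, 0.0, -0.7]
grip_width: 0.0004
```

```bash
python3 - <<'E'
from h import *
o,c=snap('side','s3'); print(o['ee_pos'],o['force'],o['grip_width']);crop(c,250,270,370,390,'s3c',5)
E
```

```text
[ 0.50845759 -0.37392678  0.08244352] [-0.0779953   0.03670669 -0.74515886] 0.00039623234303087795
```

View pics/s3c.png

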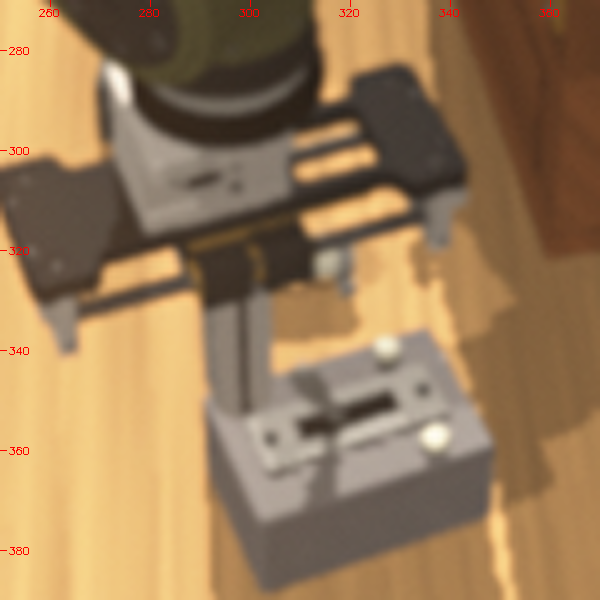

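{"method": "step_arm", "body": {
  "targets": [
    [0,0,8,0,0,0],
    [0,0,8,0,0,0],
    [0,0,8,0,0,0],
    [0,0,8,0,0,0],
    [0,0,8,0,0,0],
    [0,0,2,0,0,0]
  ]
}}

```text
time_s: 4.28
ee_pos: [0.5479, -0.3613, 0.0813]
eef_rot: [-1.571, 0.0, -1.267]
force: [-0.7, -0.4, -0.9]
grip_width: 0.0003
```

```bash
python3 - <<'E'
from h import *
o,c=snap('side','s4'); print(o['ee_pos'],o['force'],o['grip_width']);crop(c,250,270,370,390,'s4c',5)
E
```

```text
[ 0.54786218 -0.36126093  0.08125683] [-0.69682051 -0.35333527 -0.88726127] 0.0003211096473935141
```

View pics/s4c.png

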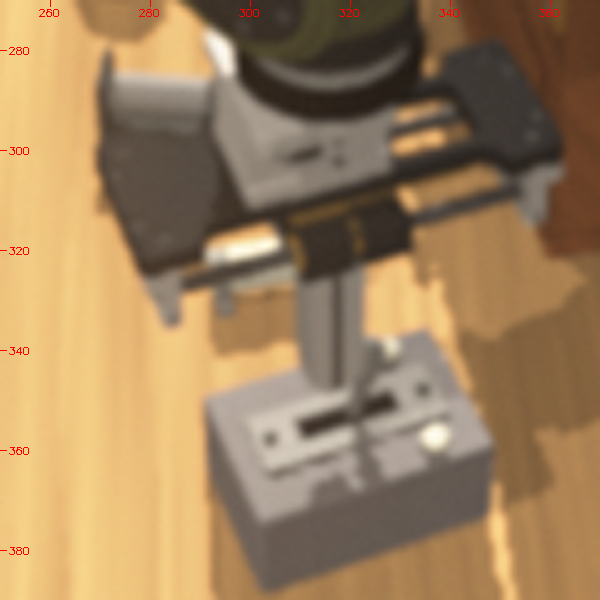

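{"method": "step_arm", "body": {
  "targets": [
    [0,0,3,0,0,0],
    [0,0,2,0,0,0],
    [0,0,2,0,0,0],
    [0,0,0,0,0,0]
  ]
}}

```text
time_s: 4.82
ee_pos: [0.5542, -0.3595, 0.0815]
eef_rot: [-1.571, -0.0, -1.267]
force: [-0.4, -0.2, -0.1]
grip_width: 0.0005
```

{"method": "step_arm", "body": {
  "targets": [
    [0,0,2,0,0,0],
    [0,0,2,0,0,0],
    [0,0,0,0,0,0]
  ]
}}

```text
time_s: 5.2
ee_pos: [0.5573, -0.3585, 0.0812]
eef_rot: [-1.572, 0.0, -1.267]
force: [-5.9, -1.0, 1.2]
grip_width: 0.0009
```

{"method": "step_arm", "body": {
  "targets": [
    [0,0,0.5,0,0,0],
    [0,0,0,0,0,0],
    [0,0,-15,0,0,0],
    [0,0,-30,0,0,0],
    [0,-40,0,0,0,0],
    [0,-40,0,0,0,0],
    [0,0,0,0,0,0]
  ]
}}

```text
time_s: 6.08
ee_pos: [0.516, -0.3726, 0.165]
eef_rot: [-1.567, -0.005, -1.267]
force: [0.1, -0.2, -0.4]
grip_width: 0.0004
```

```bash
python3 - <<'E'
from h import *
o,c=snap('side','s5'); print(o['time_s'],o['ee_pos'],o['force'],o['grip_width']);crop(c,250,270,370,390,'s5c',5)
o,c=snap('wrist','w5');crop(c,310,110,470,240,'w5c',5)
E
```

```text
6.075 [ 0.51603604 -0.37256055  0.16504745] [ 0.10114553 -0.20558021 -0.43625463] 0.0003929776318508533
```

View pics/w5c.png

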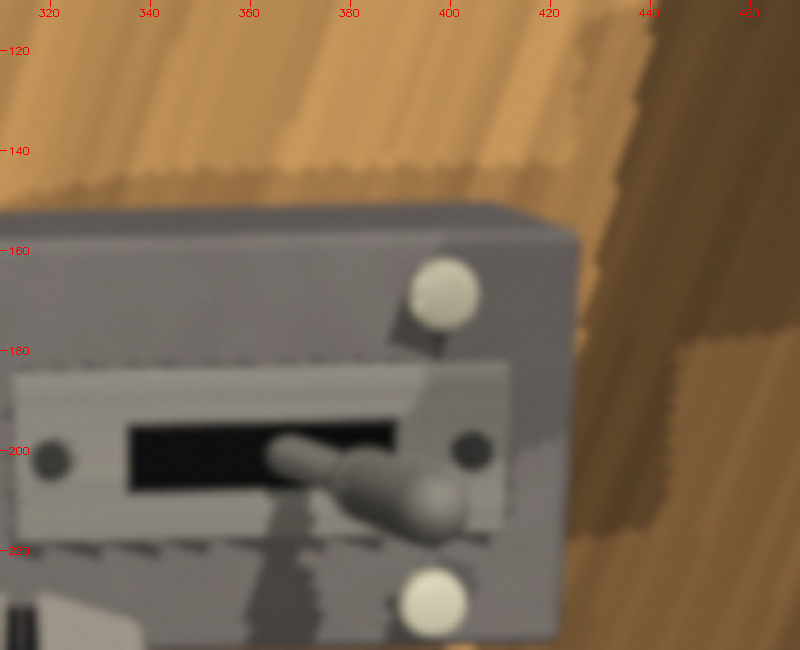

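View pics/s5c.png

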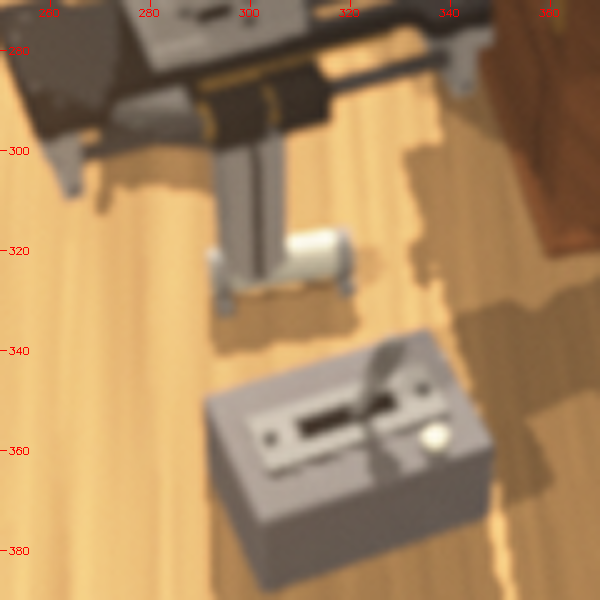

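{"method": "step_arm", "body": {
  "targets": [
    [-20,-40,-20,0,0,0],
    [-20,-40,-20,0,0,0],
    [-20,-20,-10,10,0,0],
    [0,0,0,10,0,0],
    [0,0,0,0,0,10],
    [0,0,0,0,0,0]
  ]
}}

```text
time_s: 6.92
ee_pos: [0.4492, -0.3303, 0.2592]
eef_rot: [-1.218, 0.168, -1.209]
force: [0.4, -0.2, -1.5]
grip_width: 0.0009
```

```bash
python3 - <<'E'
from h import *
o=get_obs(); pickle.dump((o,None),open('t6.pkl','wb'))
for n in ['wrist0','w1','w2','s3','s4','s5','t6']:
    o,_=pickle.load(open(n+'.pkl','rb')); print(n,np.round(o['qpos'],4),np.round(o['ee_pos'],4),np.round(Ro.from_euler('xyz',o['eef_rot']).as_matrix()[:,1],3))
E
```

```text
wrist0 [-0.0666  0.3005  1.5216  0.      1.3207 -0.0666] [0.5497 0.     0.2049] [-0.001  0.    -1.   ]
w1 [-5.5900e-01  2.9880e-01  1.3615e+00  2.0000e-04  1.4818e+00 -5.5900e-01] [ 0.5    -0.2695  0.2752] [-0.  0. -1.]
w2 [-0.7198  0.4673  1.3327  0.      1.339  -0.9893] [ 0.4891 -0.3801  0.1878] [ 0.002 -0.002 -1.   ]
s3 [-0.6921  0.5944  1.3957  0.      1.1499 -0.9969] [ 0.5085 -0.3739  0.0824] [ 0.001 -0.001 -1.   ]
s4 [-0.6388  0.6494  1.3094  0.      1.1829 -0.943 ] [ 0.5479 -0.3613  0.0813] [-0.  0. -1.]
s5 [-6.8300e-01  5.2150e-01  1.3064e+00  3.0000e-04  1.3074e+00 -9.8650e-01] [ 0.516  -0.3726  0.165 ] [ 0.005 -0.004 -1.   ]
t6 [-0.8855  0.28    1.4682  0.3902  1.4453 -1.2771] [ 0.4492 -0.3303  0.2592] [ 0.268  0.269 -0.925]
```

```bash
cat > fk.py <<'E'
from h import *
from scipy.optimize import least_squares
E3=lambda ax,a: Ro.from_euler(ax,a).as_matrix()
def fk(q,P,s4=1,s6=1,M=np.eye(3)):
    d,h,a2,e,f,L,a1=P[:7]
    R1=E3('z',q[0]); R2=R1@E3('y',q[1]); R3=R2@E3('y',q[2]); R4=R3@E3('z',s4*q[3]); R5=R4@E3('y',q[4]); R6=R5@E3('z',s6*q[5])
    elbow=R1@np.array([a1,d,h])+R2@np.array([0,0,a2]); w=elbow+R3@np.array([e,0,f]); return w+R6@np.array([0,0,L]), R6, w, elbow
E
python3 - <<'E'
from fk import *
S=[pickle.load(open(n+'.pkl','rb'))[0] for n in ['wrist0','w1','w2','s3','s4','s5','t6']]
Rt=[Ro.from_euler('xyz',o['eef_rot']).as_matrix() for o in S]
P0=[.03,.3,.4,0,.4,.25,0]
for s4 in (1,-1):
  for s6 in (1,-1):
    Ms=[fk(o['qpos'],P0,s4,s6)[1].T@R for o,R in zip(S,Rt)]
    print(s4,s6,[np.round(np.degrees(Ro.from_matrix(Ms[0].T@m).magnitude()),1) for m in Ms], np.round(Ms[0],2).tolist())
    r=least_squares(lambda P:np.concatenate([fk(o['qpos'],P,s4,s6)[0]-o['ee_pos'] for o in S]),P0); print(np.round(r.x,4),np.abs(r.fun).max())
E
```

```text
1 1 [np.float64(0.0), np.float64(0.0), np.float64(0.0), np.float64(0.0), np.float64(0.0), np.float64(0.0), np.float64(0.0)] [[0.0, 0.0, -1.0], [-1.0, 0.0, -0.0], [0.0, 1.0, 0.0]]
[0.0366 0.2212 0.4242 0.0409 0.4475 0.2706 0.    ] 1.8220380759714772e-10
1 -1 [np.float64(0.0), np.float64(56.4), np.float64(105.7), np.float64(106.6), np.float64(100.4), np.float64(105.4), np.float64(138.7)] [[-0.13, 0.0, -0.99], [-0.99, 0.0, 0.13], [0.0, 1.0, 0.0]]
[0.0366 0.2212 0.4242 0.0409 0.4475 0.2706 0.    ] 1.8220380759714772e-10
-1 1 [np.float64(0.0), np.float64(0.0), np.float64(0.0), np.float64(0.0), np.float64(0.0), np.float64(0.0), np.float64(44.7)] [[0.0, -0.0, -1.0], [-1.0, 0.0, -0.0], [0.0, 1.0, -0.0]]
[ 0.0377 -0.3094  0.4924  0.0831  0.4655 -0.2497 -0.0378] 0.028331678938576715
-1 -1 [np.float64(0.0), np.float64(56.4), np.float64(105.7), np.float64(106.6), np.float64(100.4), np.float64(105.4), np.float64(136.5)] [[-0.13, 0.0, -0.99], [-0.99, 0.0, 0.13], [0.0, 1.0, -0.0]]
[ 0.0377 -0.3094  0.4924  0.0831  0.4655 -0.2497 -0.0378] 0.028331678938576715
```

```bash
cat >> fk.py <<'E'
P=[0.0366,0.2212,0.4242,0.0409,0.4475,0.2706,0]
S=[pickle.load(open(n+'.pkl','rb'))[0] for n in ['wrist0','w1','w2','s3','s4','s5','t6']]
P=least_squares(lambda P:np.concatenate([fk(o['qpos'],P)[0]-o['ee_pos'] for o in S]),P).x
M=np.round(fk(S[0]['qpos'],P)[1].T@Ro.from_euler('xyz',S[0]['eef_rot']).as_matrix())
lo=np.array([-3.03,-.79,.23,-1.04,0,-2.55]);hi=np.array([3.03,2.21,2.52,4.18,3.07,2.55])
def tool(q): p,R,w,e=fk(q,P); return p,R@M
def ik(p,R,q0):
    def f(q):
        a,b=tool(q); return np.r_[(a-p)*3,Ro.from_matrix(R.T@b).as_rotvec()]
    r=least_squares(f,np.clip(q0,lo+1e-3,hi-1e-3),bounds=(lo,hi)); return r.x,np.abs(r.fun).max()
def Rdir(yaw,pitch,roll):
    # tool y = forward (yaw, pitch up), roll=0: tool z up, x right ; roll about tool y
    y=np.array([np.cos(pitch)*np.cos(yaw),np.cos(pitch)*np.sin(yaw),np.sin(pitch)])
    x=np.array([np.sin(yaw),-np.cos(yaw),0]); z=np.cross(x,y); return np.c_[x,y,z]@E3('y',roll)
E
python3 - <<'E'
from fk import *
rng=np.random.default_rng(0)
for z in (.13,.235):
 for pitch in (-.1,0,.2):
  for roll in (0,np.pi/2,np.pi,-np.pi/2):
   R=Rdir(.141,pitch,roll); sols=[]
   for _ in range(12):
    q,e=ik(np.array([.629,-.047,z]),R,rng.uniform(lo,hi))
    if e<1e-4 and not any(np.abs(q-s).max()<.05 for s in sols): sols.append(q)
   print(z,pitch,round(roll,2),[np.round(s,2).tolist() for s in sols])
E
```

```text
0.13 -0.1 0 []
0.13 -0.1 1.57 [[-0.33, 0.56, 2.16, 2.61, 1.1, -1.36]]
0.13 -0.1 3.14 [[-0.33, 0.56, 2.16, 2.61, 1.1, 0.21]]
0.13 -0.1 -1.57 [[-0.33, 0.56, 2.16, 2.61, 1.1, 1.78]]
0.13 0 0 []
0.13 0 1.57 [[-0.33, 0.63, 2.15, 2.64, 1.25, -1.4]]
0.13 0 3.14 [[-0.33, 0.63, 2.15, 2.64, 1.25, 0.17]]
0.13 0 -1.57 [[-0.33, 0.63, 2.15, 2.64, 1.25, 1.74]]
0.13 0.2 0 []
0.13 0.2 1.57 [[-0.32, 0.79, 2.1, 2.69, 1.54, -1.46]]
0.13 0.2 3.14 [[-0.32, 0.79, 2.1, 2.69, 1.54, 0.11]]
0.13 0.2 -1.57 [[-0.32, 0.79, 2.1, 2.69, 1.54, 1.68]]
0.235 -0.1 0 []
0.235 -0.1 1.57 [[-0.33, 0.27, 2.17, 2.51, 0.86, -1.18]]
0.235 -0.1 3.14 [[-0.33, 0.27, 2.17, 2.51, 0.86, 0.39]]
0.235 -0.1 -1.57 [[-0.33, 0.27, 2.17, 2.51, 0.86, 1.96]]
0.235 0 0 []
0.235 0 1.57 [[-0.33, 0.34, 2.18, 2.58, 1.02, -1.25]]
0.235 0 3.14 [[-0.33, 0.34, 2.18, 2.58, 1.02, 0.32]]
0.235 0 -1.57 [[-0.33, 0.34, 2.18, 2.58, 1.02, 1.89]]
0.235 0.2 0 []
0.235 0.2 1.57 [[-0.32, 0.49, 2.16, 2.67, 1.33, -1.35]]
0.235 0.2 3.14 [[-0.32, 0.49, 2.16, 2.67, 1.33, 0.22]]
0.235 0.2 -1.57 [[-0.32, 0.49, 2.16, 2.67, 1.33, 1.79]]
```

```bash
cat > plan.py <<'E'
from fk import *
def rows(qs):
    out=[]
    for a,b in zip(qs[:-1],qs[1:]):
        pa,Ra=tool(a);pb,Rb=tool(b)
        out.append(np.r_[1000*Ra.T@(pb-pa),np.degrees(Ro.from_matrix(Ra.T@Rb).as_rotvec())])
    return np.array(out)
E
python3 - <<'E'
from plan import *
q0=S[-1]['qpos']; cx=np.array([np.cos(.141),np.sin(.141),0])
R=Rdir(.141,.1,np.pi/2); pg=np.array([.607,-.050,.13])-.05*cx
qg,e=ik(pg,R,[-.33,.6,2.15,2.65,1.3,-1.4]);print(np.round(qg,3),e)
N=14
qs=[q0+(qg-q0)*k/N for k in range(N+1)]
for q in qs:
    p,Rr=tool(q);_,_,w,el=fk(q,P)
    B=[p+Rr@np.array([sx*.0375,-.097,sz*.0885]) for sx in(-1,1) for sz in (-1,1)]
    print(np.round(p,3),'dir',np.round(Rr[:,1],2),'wr',np.round(w,2),'el',np.round(el,2),'bodyminz',round(min(b[2] for b in B),3), 'maxx',round(max(b[0] for b in B),3))
print(np.round(rows(qs),1), np.linalg.norm(rows(qs)[:,3:],axis=1).round(1))
E
```

```text
[-0.435  0.681  2.288  2.568  1.525 -1.477] 1.2340128918708615e-12
[ 0.449 -0.33   0.259] dir [ 0.27  0.27 -0.93] wr [ 0.38 -0.4   0.51] el [ 0.1  -0.07  0.63] bodyminz 0.313 maxx 0.516
[ 0.475 -0.277  0.239] dir [ 0.32  0.42 -0.85] wr [ 0.39 -0.39  0.47] el [ 0.11 -0.07  0.63] bodyminz 0.272 maxx 0.536
[ 0.498 -0.226  0.225] dir [ 0.36  0.55 -0.75] wr [ 0.4  -0.37  0.43] el [ 0.12 -0.08  0.62] bodyminz 0.237 maxx 0.552
[ 0.516 -0.179  0.218] dir [ 0.41  0.66 -0.64] wr [ 0.41 -0.36  0.39] el [ 0.13 -0.08  0.62] bodyminz 0.21 maxx 0.564
[ 0.532 -0.138  0.215] dir [ 0.45  0.73 -0.51] wr [ 0.41 -0.34  0.35] el [ 0.14 -0.09  0.61] bodyminz 0.188 maxx 0.574
[ 0.546 -0.103  0.216] dir [ 0.5   0.78 -0.37] wr [ 0.41 -0.32  0.32] el [ 0.15 -0.09  0.61] bodyminz 0.172 maxx 0.581
[ 0.558 -0.075  0.217] dir [ 0.55  0.8  -0.25] wr [ 0.41 -0.29  0.28] el [ 0.17 -0.09  0.6 ] bodyminz 0.159 maxx 0.584
[ 0.568 -0.054  0.218] dir [ 0.61  0.79 -0.12] wr [ 0.4  -0.27  0.25] el [ 0.18 -0.09  0.6 ] bodyminz 0.15 maxx 0.585
[ 0.576 -0.04   0.216] dir [ 0.67  0.75 -0.02] wr [ 0.4  -0.24  0.22] el [ 0.19 -0.
[... 648 characters left out ...]
.14 0.1 ] wr [ 0.29 -0.09  0.1 ] el [ 0.26 -0.08  0.55] bodyminz 0.083 maxx 0.478
[[-36.6  40.3  31.4   6.4   0.9   7.7]
 [-32.5  39.6  25.    6.4   1.6   7.4]
 [-28.   37.9  19.    6.3   2.4   6.9]
 [-23.1  35.3  13.4   6.3   3.1   6.3]
 [-18.   31.7   8.5   6.4   3.7   5.6]
 [-12.7  27.2   4.3   6.5   4.2   4.8]
 [ -7.3  22.1   1.    6.6   4.5   3.9]
 [ -2.   16.3  -1.4   6.7   4.8   2.9]
 [  3.   10.1  -2.8   6.8   4.8   1.9]
 [  7.8   3.7  -3.2   6.9   4.8   0.9]
 [ 12.1  -2.7  -2.5   7.    4.5  -0.1]
 [ 15.9  -9.   -0.8   7.1   4.1  -1. ]
 [ 19.1 -14.9   1.8   7.2   3.6  -1.9]
 [ 21.6 -20.2   5.4   7.2   2.9  -2.7]] [10.1  9.9  9.7  9.5  9.3  9.1  8.9  8.7  8.6  8.4  8.3  8.3  8.2  8.2]
```

```bash
cat >> plan.py <<'E'
cx=np.array([np.cos(.141),np.sin(.141),0]);cy=np.array([-np.sin(.141),np.cos(.141),0]); lipm=np.array([.607,-.050,0])
def clr(q):
    p,Rr=tool(q)
    F=[p+Rr@np.array([sx*.008,0,sz*.0125]) for sx in(-1,1) for sz in (-1,1)]
    B=[p+Rr@np.array([sx*.0375,-.097,sz*.0885]) for sx in(-1,1) for sz in (-1,1)]
    return p,Rr,max((f-lipm)@cx for f in F),max((f-lipm)@cx for f in B),min(b[2] for b in B)
E
python3 - <<'E'
from plan import *
q0=S[-1]['qpos']
for off,back in [(-.06,.06),(-.06,.08),(-.1,.07),(-.03,.08)]:
    pg=lipm+off*cy-back*cx+[0,0,.13]
    qg,e=ik(pg,Rdir(.141,.1,np.pi/2),[-.43,.68,2.28,2.57,1.5,-1.47])
    qs=[q0+(qg-q0)*k/14 for k in range(15)]
    print(off,back,np.round(qg,2),e,[round(clr(q)[2],3) for q in qs],max(clr(q)[3] for q in qs).round(3))
E
```

```text
-0.06 0.06 [-0.61  0.69  2.23  2.4   1.51 -1.42] 6.324940571289517e-12 [np.float64(-0.182), np.float64(-0.155), np.float64(-0.131), np.float64(-0.109), np.float64(-0.09), np.float64(-0.074), np.float64(-0.06), np.float64(-0.048), np.float64(-0.039), np.float64(-0.033), np.float64(-0.03), np.float64(-0.03), np.float64(-0.035), np.float64(-0.045), np.float64(-0.059)] -0.062
-0.06 0.08 [-0.65  0.68  2.27  2.36  1.54 -1.44] 4.452704871482638e-11 [np.float64(-0.182), np.float64(-0.158), np.float64(-0.135), np.float64(-0.116), np.float64(-0.099), np.float64(-0.084), np.float64(-0.072), np.float64(-0.061), np.float64(-0.053), np.float64(-0.048), np.float64(-0.046), np.float64(-0.048), np.float64(-0.054), np.float64(-0.064), np.float64(-0.079)] -0.075
-0.1 0.07 [-0.71  0.7   2.19  2.29  1.5  -1.38] 3.3306690738754696e-16 [np.float64(-0.182), np.float64(-0.159), np.float64(-0.137), np.float64(-0.118), np.float64(-0.101), np.float64(-0.085), np.float64(-0.072), np.float64(-0.061), np.float64(-0.053), np.float64(-0.046), np.float64(-0.043), np.float64(-0.044), np.float64(-0.048), np.float64(-0.056), np.float64(-0.069)] -0.077
-0.03 0.08 [-0.58  0.68  2.31  2.43  1.56 -1.47] 3.842759443983823e-14 [np.float64(-0.182), np.float64(-0.155), np.float64(-0.132), np.float64(-0.111), np.float64(-0.093), np.float64(-0.078), np.float64(-0.066), np.float64(-0.055), np.float64(-0.048), np.float64(-0.043), np.float64(-0.042), np.float64(-0.044), np.float64(-0.05), np.float64(-0.062), np.float64(-0.079)] -0.067
```

```bash
python3 - <<'E'
from plan import *
q0=get_obs()['qpos']
pg=lipm-.06*cy-.08*cx+[0,0,.13]
qg,e=ik(pg,Rdir(.141,.1,np.pi/2),[-.43,.68,2.28,2.57,1.5,-1.47])
qs=[q0+(qg-q0)*k/14 for k in range(15)]
print(np.round(rows(qs),1).tolist()); print([np.round(fk(q,P)[2],2).tolist() for q in qs][-4:],[clr(q)[4].round(3) for q in qs][-3:])
ow,cw=pickle.load(open('w1.pkl','rb'));o0,c0=pickle.load(open('wrist0.pkl','rb'))
print('yoke',onz(cw,(295,50),.02,ow),'tube',onz(cw,(338,145),.015,ow),'cup',onz(c0,(223,172),.04,o0),'plug',onz(c0,(235,93),.01,o0))
E
```

```text
[[-30.3, 37.4, 21.8, 5.8, 1.6, 7.2], [-26.6, 35.7, 17.1, 5.8, 2.3, 6.8], [-22.6, 33.3, 12.7, 5.9, 2.8, 6.4], [-18.5, 30.3, 8.8, 5.9, 3.4, 5.9], [-14.2, 26.6, 5.5, 6.0, 3.8, 5.3], [-9.9, 22.5, 2.9, 6.2, 4.2, 4.6], [-5.6, 17.9, 0.9, 6.3, 4.5, 3.8], [-1.4, 13.0, -0.4, 6.5, 4.7, 3.1], [2.7, 7.9, -1.0, 6.6, 4.8, 2.2], [6.5, 2.6, -0.9, 6.8, 4.7, 1.4], [10.0, -2.6, -0.1, 6.9, 4.6, 0.6], [13.2, -7.7, 1.5, 7.0, 4.3, -0.2], [15.9, -12.6, 3.6, 7.2, 3.9, -1.0], [18.2, -17.0, 6.4, 7.3, 3.5, -1.7]]
[[0.33, -0.23, 0.15], [0.31, -0.2, 0.13], [0.29, -0.18, 0.12], [0.27, -0.16, 0.1]] [np.float64(0.103), np.float64(0.094), np.float64(0.083)]
yoke [ 0.47630299 -0.12362499  0.02      ] tube [ 0.52887672 -0.23526807  0.015     ] cup [0.4566957  0.01459686 0.04      ] plug [0.46604538 0.09302768 0.01      ]
```

{"method": "step_arm", "body": {
  "targets": [
    [-30,37,22,6,1.5,7],
    [-27,36,17,6,2.5,7],
    [-23,33,13,6,3,6.5],
    [-18,30,9,6,3.5,6],
    [-14,27,5,6,4,5],
    [-10,22,3,6,4,4.5],
    [-6,18,1,6.5,4.5,4]
  ]
}}

```text
time_s: 7.8
ee_pos: [0.5439, -0.1031, 0.2031]
eef_rot: [-0.337, 0.968, -0.974]
force: [0.5, -0.4, -0.1]
grip_width: 0.0003
```

```bash
cat > nxt.py <<'E'
from plan import *
import sys
def go(pg,R,n):
    o=get_obs();q0=o['qpos'];qg,e=ik(pg,R,q0)
    qs=[q0+(qg-q0)*k/n for k in range(n+1)]
    print(np.round(q0,2),np.round(qg,2),e); print(np.round(rows(qs),1).tolist()); print([round(float(clr(q)[2]),3) for q in qs])
E
python3 - <<'E'
from nxt import *
go(lipm-.06*cy-.08*cx+[0,0,.13],Rdir(.141,.1,np.pi/2),7)
E
```

```text
[-0.76  0.48  1.88  1.39  1.49 -1.36] [-0.65  0.68  2.27  2.36  1.54 -1.44] 2.6856119046304247e-16
[[-0.7, 12.4, -0.8, 6.4, 4.7, 3.0], [3.2, 7.3, -1.3, 6.5, 4.8, 2.2], [7.0, 2.2, -1.0, 6.7, 4.7, 1.4], [10.4, -2.9, -0.1, 6.8, 4.6, 0.6], [13.5, -7.9, 1.5, 6.9, 4.3, -0.2], [16.1, -12.6, 3.6, 7.1, 3.9, -1.0], [18.3, -17.0, 6.4, 7.2, 3.4, -1.7]]
[-0.06, -0.053, -0.048, -0.046, -0.048, -0.054, -0.064, -0.079]
```

{"method": "step_arm", "body": {
  "targets": [
    [-1,12,-1,6.5,4.5,3],
    [3,7,-1,6.5,5,2],
    [7,2,-1,6.5,4.5,1.5],
    [10,-3,0,7,4.5,0.5],
    [13,-8,1,7,4.5,0],
    [16,-13,4,7,4,-1],
    [18,-17,6,7,3.5,-1.5],
    [0,0,0,0,0,0]
  ]
}}

```text
time_s: 8.8
ee_pos: [0.5342, -0.1204, 0.131]
eef_rot: [1.588, 1.466, 0.166]
force: [0.3, -0.6, 0.0]
grip_width: 0.0003
```

```bash
python3 - <<'E'
from nxt import *
go(lipm-.06*cy-.08*cx+[0,0,.13],Rdir(.141,.1,np.pi/2),2)
snap('wrist','w7');snap('side','s7');snap('scene','c7')
E
```

```text
[-0.66  0.68  2.27  2.34  1.55 -1.44] [-0.65  0.68  2.27  2.36  1.54 -1.44] 1.7552747881609214e-15
[[0.6, 0.9, 0.3, 0.2, -0.1, -0.1], [0.6, 0.9, 0.2, 0.2, -0.1, -0.1]]
[-0.081, -0.08, -0.079]
```

View pics/w7.png

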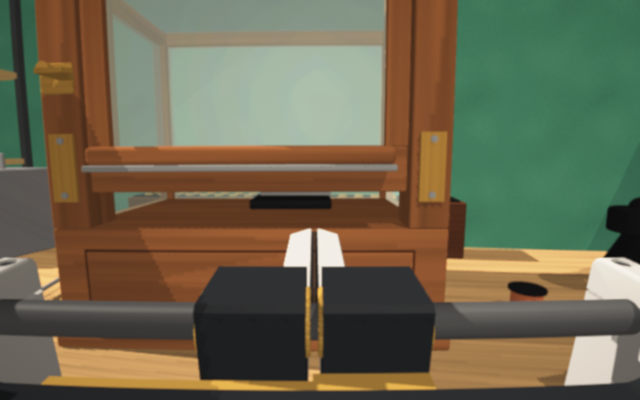

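View pics/s7.png

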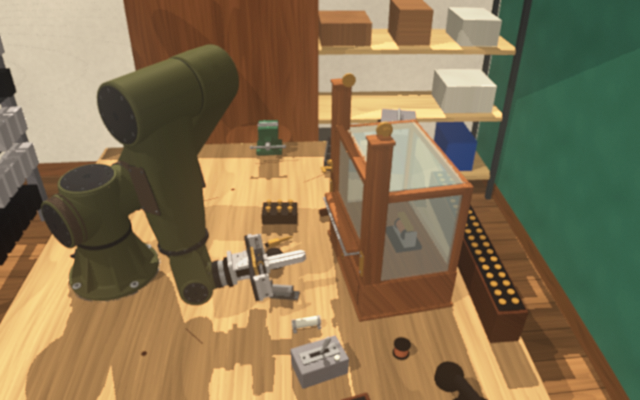

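View pics/c7.png

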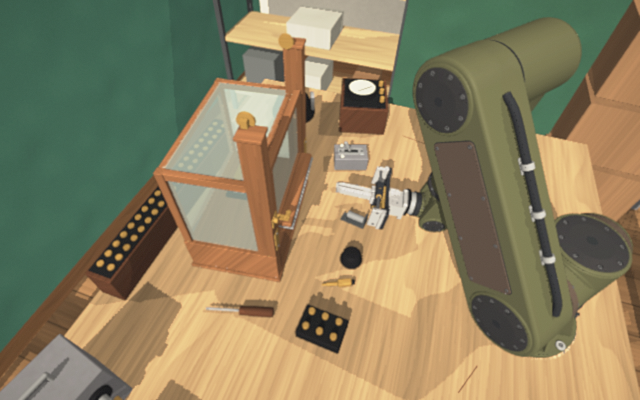

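```bash
python3 - <<'E'
from h import *
o,c=pickle.load(open('w7.pkl','rb')); crop(c,10,40,130,220,'w7a',4)
crop(c,350,110,470,220,'w7b',5)
o,c=pickle.load(open('c7.pkl','rb')); crop(c,245,140,325,290,'c7a',4)
E
```

```text
(no output)
```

View pics/w7a.png

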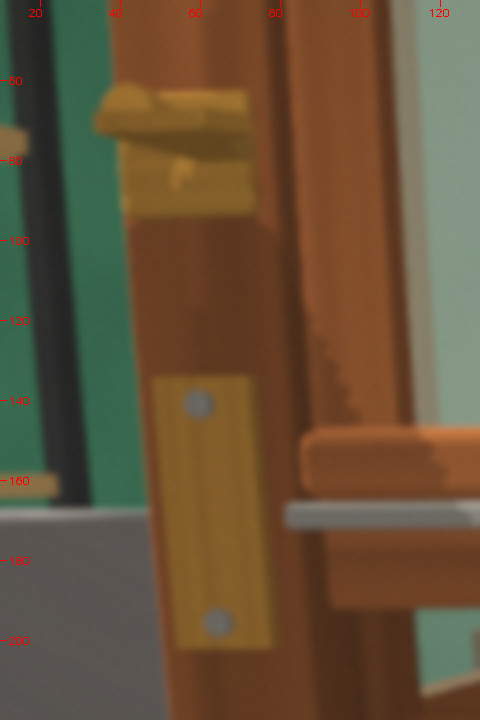

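View pics/w7b.png

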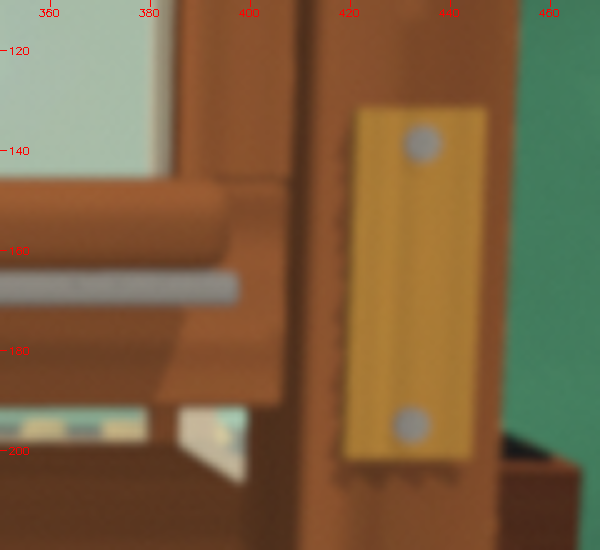

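View pics/c7a.png

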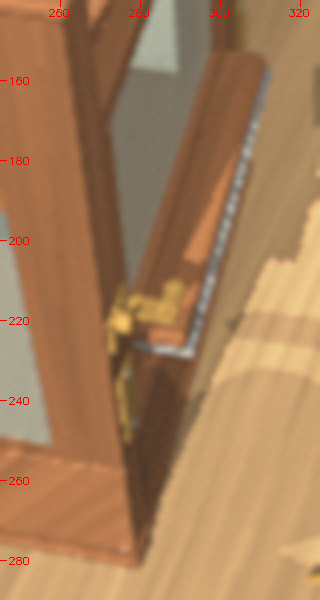

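```bash
python3 - <<'E'
from h import *
o,c=pickle.load(open('w7.pkl','rb')); crop(c,25,50,95,110,'w7e',11)
o,c=pickle.load(open('c7.pkl','rb')); crop(c,262,200,302,250,'c7e',12)
E
```

```text
(no output)
```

View pics/w7e.png

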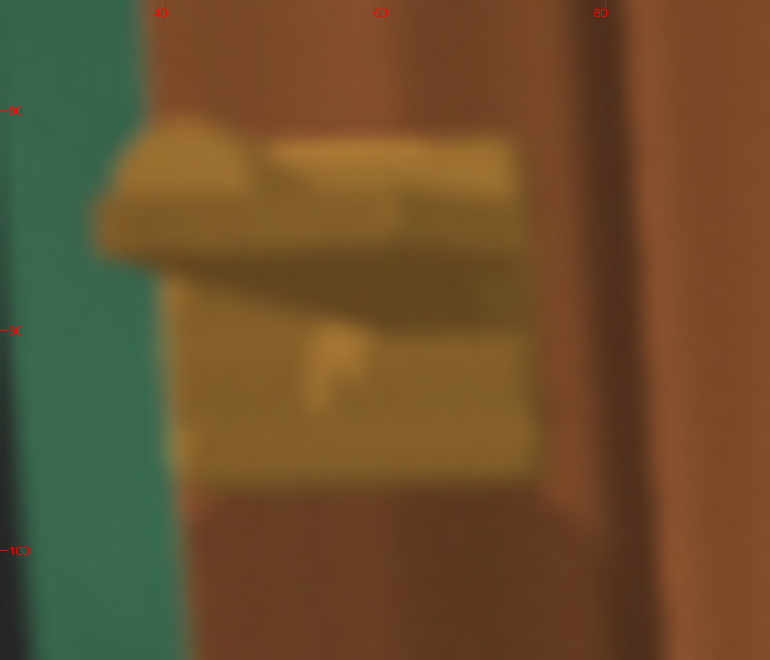

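View pics/c7e.png

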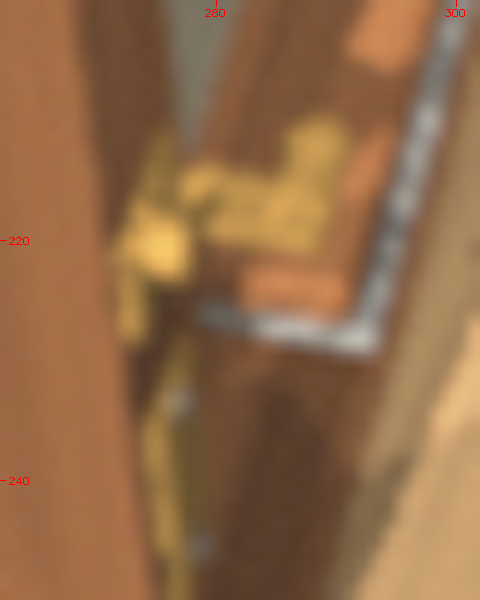

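```bash
python3 - <<'E'
from plan import *
D={n:pickle.load(open(n+'.pkl','rb')) for n in ['wrist0','w1','w7','c7','s7']}
def R(n,uv): o,c=D[n]; return ray(c,uv,o if n[0]=='w' else None)
for nm,vs in {'idx':[('wrist0',(434,86)),('w7',(73,70)),('c7',(290.5,210.5))],'idx2':[('wrist0',(434,86)),('w7',(73,70))],
 'lipFLbot':[('wrist0',(382.5,105)),('w7',(81.5,172)),('c7',(293.3,229.3))],'lipFRbot':[('w1',(472,81)),('w7',(398,170.5)),('s7',(345.8,255.5))]}.items():
    X,e=tri(*[R(*v) for v in vs]); print(nm,np.round(X,4),np.round(e,4))
o,c=D['w7']
# rays in w7 at case x-plane of front of lip
for nm,uv,off in [('idx',(73,70),.005),('L top',(86,147),0),('L steel bot',(82,172),0),('R top',(394,146),0),('R bot',(398,170.5),0)]:
    C,v=ray(c,uv,o); s=((lipm+off*cx-C)@cx)/(v@cx); X=C+s*v; print(nm,X.round(4),'caseY',((X-lipm)@cy).round(4))
print(fk(o['qpos'],P)[0]-o['ee_pos'])
E
```

```text
idx [0.5929 0.0793 0.2472] [0.0014 0.0008 0.002 ]
idx2 [0.5942 0.0795 0.2478] [0. 0.]
lipFLbot [0.5897 0.0748 0.1679] [0.0005 0.0003 0.0005]
lipFRbot [ 0.6279 -0.1731  0.1674] [0.0028 0.0009 0.0025]
idx [0.5937 0.0791 0.2477] caseY 0.1296
L top [0.5901 0.0687 0.1875] caseY 0.1199
L steel bot [0.5894 0.0737 0.1679] caseY 0.1249
R top [ 0.624  -0.1697  0.1871] caseY -0.1209
R bot [ 0.6245 -0.1733  0.1683] caseY -0.1245
[ 4.27435864e-14 -1.03833608e-13 -6.86117829e-14]
```

{"method": "step_arm", "body": {
  "targets": [
    [0,15,-15,0,0,0],
    [1,20,-15,0.4,0,0],
    [1,20,0,0,0,0],
    [1,20,0,0,0,0],
    [1,18,0,0,0,0],
    [0,10,0,0,0,0],
    [0,0,0,0,0,0]
  ]
}}

```text
time_s: 9.82
ee_pos: [0.6327, -0.078, 0.1408]
eef_rot: [1.559, 1.459, 0.128]
force: [0.2, 0.1, 0.1]
grip_width: 0.0002
```

```bash
python3 - <<'E'
from plan import *
o,c=snap('wrist','w8');R=Ro.from_euler('xyz',o['eef_rot']).as_matrix();p=o['ee_pos']
print(p,'case fwd',(p-lipm)@cx,'off',(p-lipm)@cy,'tool y',R[:,1],'tool x',R[:,0])
E
```

```text
[ 0.63272315 -0.07800796  0.1407605 ] case fwd 0.021531824476330005 off -0.03134496652937638 tool y [0.98403156 0.13892171 0.11127738] tool x [ 0.11037594  0.01420062 -0.99378846]
```

View pics/w8.png

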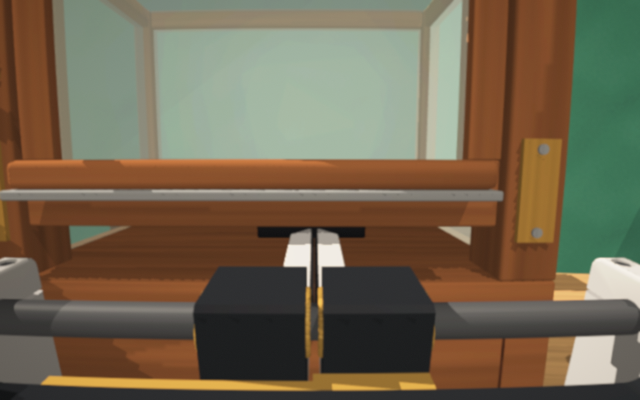

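{"method": "step_arm", "body": {
  "targets": [
    [-8,1,0,0,0,0],
    [-5,0.5,0,0,0,0],
    [-3,0.5,0,0,0,0],
    [-3,0.5,0,0,0,0],
    [-3,0,0,0,0,0],
    [-3,0.5,0,0,0,0],
    [-3,0.5,0,0,0,0]
  ]
}}

```text
time_s: 10.75
ee_pos: [0.6327, -0.0781, 0.1683]
eef_rot: [1.57, 1.461, 0.138]
force: [-2.3, -0.3, -2.3]
grip_width: 0.0002
```

```bash
python3 - <<'E'
from plan import *
o,c=snap('wrist','w9');R=Ro.from_euler('xyz',o['eef_rot']).as_matrix();p=o['ee_pos']
print(p,'case fwd',(p-lipm)@cx,'off',(p-lipm)@cy,'tool y',R[:,1],o['force'])
E
```

```text
[ 0.6326509  -0.0781375   0.16832037] case fwd 0.02144208408569527 off -0.03146306948694122 tool y [0.98436946 0.13761471 0.10990435] [-2.3165474  -0.31914258 -2.31224804]
```

View pics/w9.png

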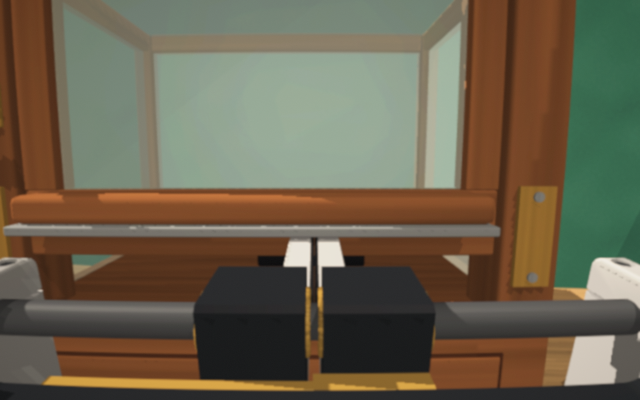

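{"method": "step_arm", "body": {
  "targets": [
    [-5,0.5,0,0,0,0],
    [-6,0.6,0,0,0,0],
    [-6,0.6,0,0,0,0],
    [-6,0.6,0,0,0,0],
    [-6,0.6,0,0,0,0],
    [-6,0.6,0,0,0,0],
    [-6,0.6,0,0,0,0],
    [-5,0.5,0,0,0,0],
    [-3,0.3,0,0,0,0],
    [-1,0,0,0,0,0],
    [0,0,0,0,0,0]
  ]
}}

```text
time_s: 12.18
ee_pos: [0.6321, -0.0782, 0.2187]
eef_rot: [1.567, 1.46, 0.135]
force: [0.7, -0.2, -0.7]
grip_width: 0.0006
```

```bash
python3 - <<'E'
from plan import *
o,c=snap('wrist','w10');R=Ro.from_euler('xyz',o['eef_rot']).as_matrix();p=o['ee_pos']
print(p,'case fwd',(p-lipm)@cx,'off',(p-lipm)@cy,'tool y',R[:,1],o['force'])
o,c=snap('scene','c10');crop(c,245,140,325,260,'c10a',5)
o,c=snap('side','s10')
E
```

```text
[ 0.63211543 -0.07818698  0.21873261] case fwd 0.020904976239688115 off -0.03143680119167996 tool y [0.98424452 0.13780006 0.11078745] [ 0.74196438 -0.19762753 -0.71171731]
```

View pics/w10.png

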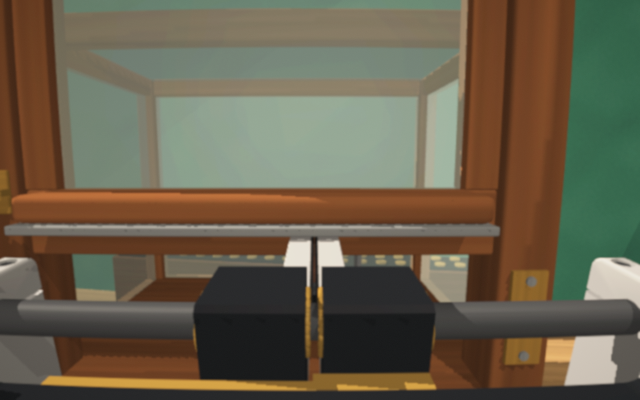

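View pics/c10a.png

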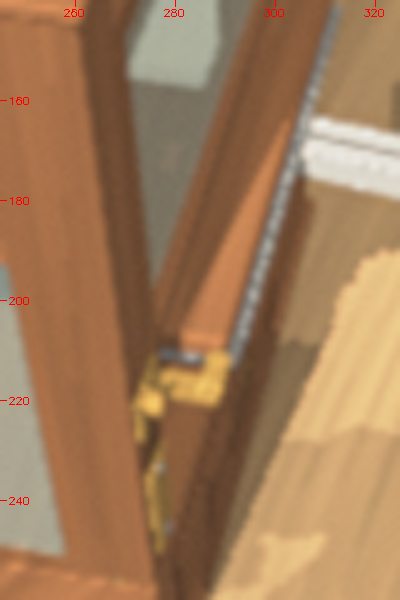

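```bash
python3 - <<'E'
from plan import *
o,c=pickle.load(open('w10.pkl','rb')); crop(c,0,150,80,260,'w10a',5); crop(c,440,170,520,260,'w10b',6)
for uv in [(6,235),(498,236),(20,190),(492,190)]:
    C,v=ray(c,uv,o); s=((lipm-C)@cx)/(v@cx); X=C+s*v; print(uv,X.round(4),'caseY',((X-lipm)@cy).round(4))
o,c=pickle.load(open('c10.pkl','rb'))
C,v=ray(c,(292.5,212),None); s=((lipm-C)@cx)/(v@cx); X=C+s*v; print(X,((X-lipm)@cy).round(4))
E
```

```text
(6, 235) [0.5895 0.0735 0.2282] caseY 0.1247
(498, 236) [ 0.6243 -0.172   0.2283] caseY -0.1232
(20, 190) [0.5909 0.0633 0.2512] caseY 0.1144
(492, 190) [ 0.6237 -0.1674  0.2512] caseY -0.1186
[0.58957454 0.07276474 0.23312147] 0.124
```

View pics/w10a.png

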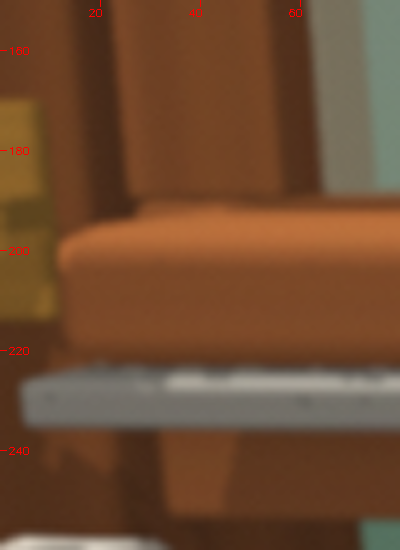

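View pics/w10b.png

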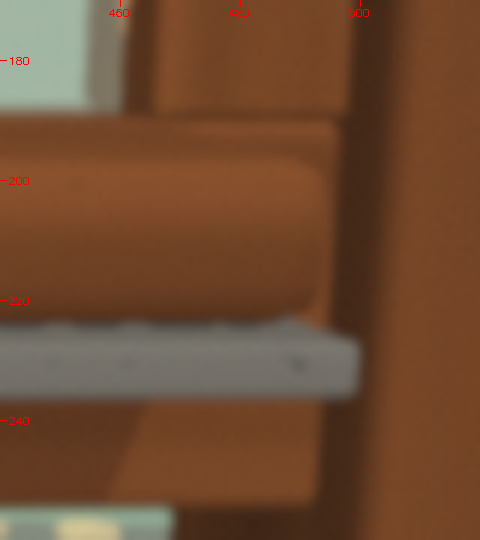

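{"method": "step_arm", "body": {
  "targets": [
    [-3,0.3,0,0,0,0],
    [-3,0.3,0,0,0,0],
    [-2,0.2,0,0,0,0],
    [-0.5,0,0,0,0,0],
    [0,0,0,0,0,0]
  ]
}}

```text
time_s: 12.95
ee_pos: [0.632, -0.0782, 0.2273]
eef_rot: [1.567, 1.46, 0.136]
force: [0.9, -0.8, -1.3]
grip_width: 0.0003
```

```bash
python3 - <<'E'
from plan import *
o,c=snap('wrist','w11');R=Ro.from_euler('xyz',o['eef_rot']).as_matrix();p=o['ee_pos']
print(p,'case fwd',(p-lipm)@cx,'off',(p-lipm)@cy,'tool y',R[:,1],o['force'])
crop(c,0,150,80,260,'w11a',5); crop(c,440,170,520,260,'w11b',6)
_,c=snap('scene','c11');crop(c,255,180,315,260,'c11a',7)
E
```

```text
[ 0.63195935 -0.07822098  0.22729383] case fwd 0.02074566652986098 off -0.03144853094786735 tool y [0.98425578 0.13775222 0.11074694] [ 0.86123087 -0.7782622  -1.26058575]
```

View pics/w11a.png

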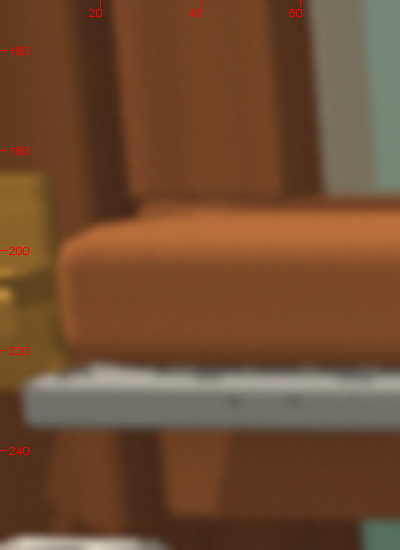

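View pics/c11a.png

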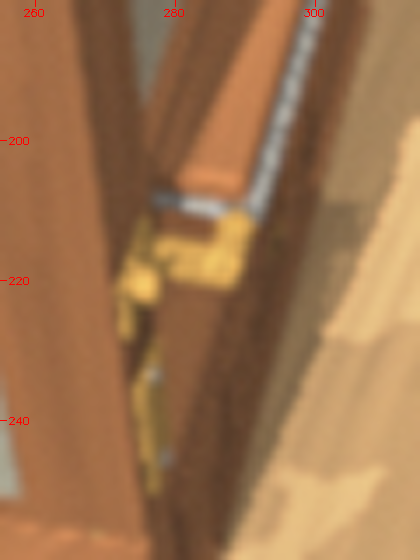

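{"method": "step_arm", "body": {
  "targets": [
    [5,-0.5,0,0,0,0],
    [10,-1,0,0,0,0],
    [5,-20,0,0,0,0],
    [0,-30,0,0,0,0],
    [0,-30,0,0,0,0],
    [0,-20,-20,0,0,0],
    [0,0,-20,0,0,0],
    [0,0,0,0,0,0],
    [0,0,0,0,0,0]
  ]
}}

```text
time_s: 14.18
ee_pos: [0.529, -0.0526, 0.196]
eef_rot: [1.567, 1.46, 0.135]
force: [-0.2, 0.3, -0.2]
grip_width: 0.0006
```

```bash
python3 - <<'E'
from plan import *
o,c=snap('wrist','w12');print(o['ee_pos'],o['qpos'].round(2),o['force'])
crop(c,0,60,160,220,'w12a',4)
_,c=snap('scene','c12');_,c=snap('side','s12');crop(c,280,230,430,400,'s12a',4)
E
```

```text
[ 0.52904615 -0.05257401  0.19601933] [-0.46  0.44  2.4   2.54  1.43 -1.4 ] [-0.19227087  0.33483883 -0.220159  ]
```

View pics/w12.png

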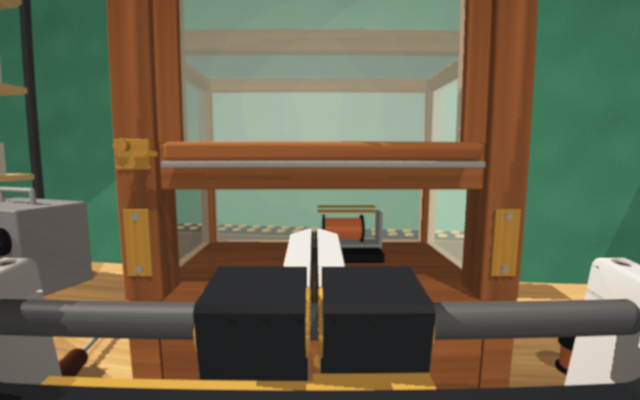

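View pics/w12a.png

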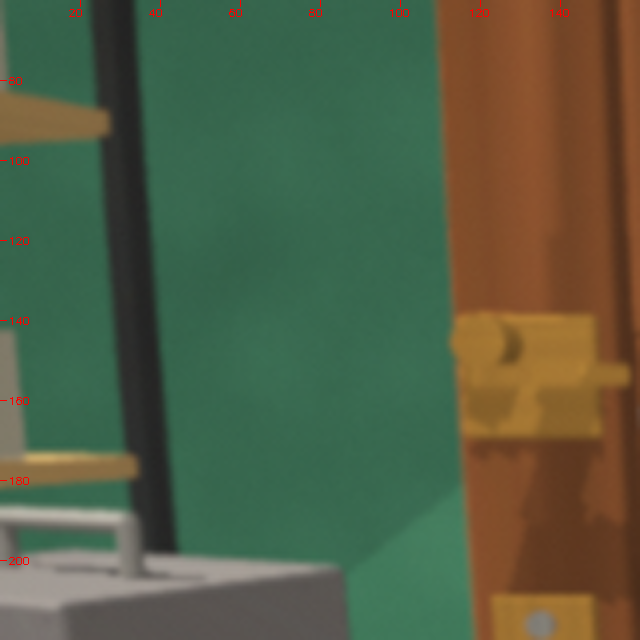

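View pics/c12.png

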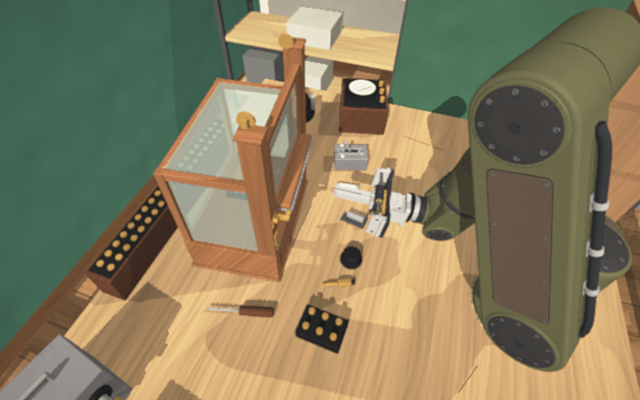

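View pics/s12a.png

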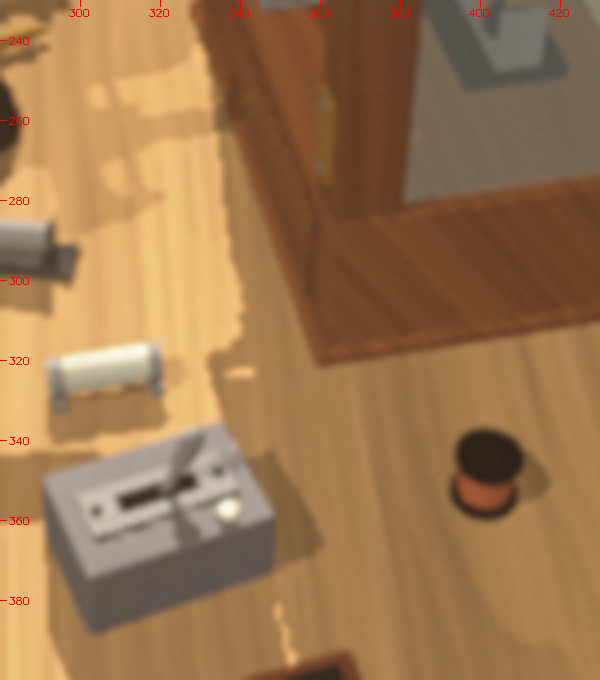

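```bash
python3 - <<'E'
from plan import *
o,c=pickle.load(open('w12.pkl','rb')); crop(c,105,125,205,195,'w12b',8)
for n,uv,d in [('idx',(157.5,153.5),.005),('bot',(162,167),0),('bot',(485,166),0),('top',(172,142),.003),('top',(478,142),.003)]:
    C,v=ray(c,uv,o); s=((lipm+d*cx-C)@cx)/(v@cx); X=C+s*v; print(n,uv,X.round(4),'caseY',((X-lipm)@cy).round(4))
E
```

```text
idx (157.5, 153.5) [0.5937 0.079  0.2471] caseY 0.1296
bot (162, 167) [0.5895 0.0731 0.2368] caseY 0.1243
bot (485, 166) [ 0.6244 -0.1726  0.2378] caseY -0.1238
top (172, 142) [0.5935 0.0661 0.2558] caseY 0.1169
top (478, 142) [ 0.6267 -0.1671  0.2562] caseY -0.1187
```

View pics/w12b.png

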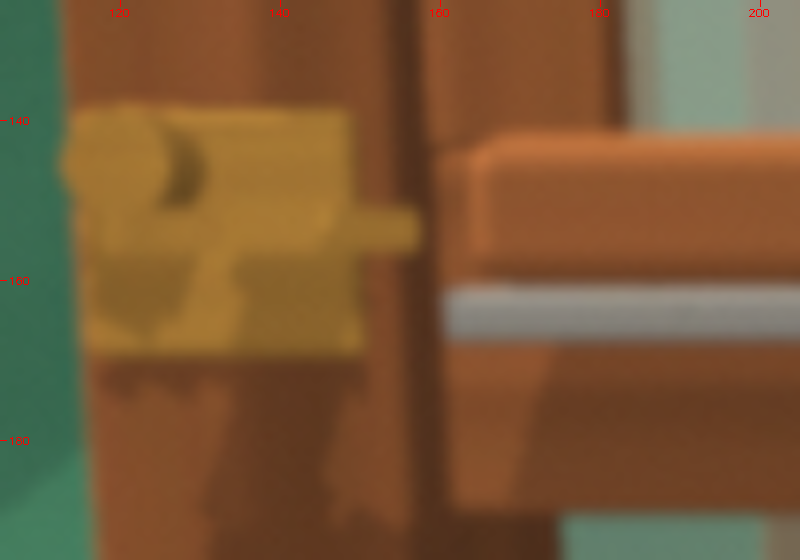

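```bash
python3 - <<'E'
from h import *
print(job.hand_in()); o=get_obs(); print(o['time_s'],o['force'])
E
```

```text
the job is handed in; nothing more can be done
None
the job is handed in; nothing more can be done
```

I threw the chrome lever key fully over, then pushed the sash up from beneath its lip with closed fingertips. I backed the arm clear and handed the job in after about 14 s of robot time. The hand-in reports no verdict.

- **Key:** the wrist force rose to about 6 N when the lever met its end stop. The pictures taken just after and at the end show it leaning away from the operator.
- **Sash:** in the last wrist picture the lip centre is at about 247.0 mm and the index at about 247.1 mm, so they are level to within my roughly 2 mm measuring error. The lip is level from end to end.
- **Clearance and loose parts:** the final force reading was about zero, with the fingers clear of the lip. In the pictures I checked, the loose parts lie where they were. I judged that by eye and did not re-measure each part.
- **Disagreement:** I measured the index tip about 5 mm sideways from the lip's end, where your description says 10 mm. This does not affect its height.

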